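# Hang the lower shelf bracket on the slotted upright

## Task

Hang the loose steel bracket on the slotted upright below the small shelf: put its two hooks into the two free slots, then press it straight down until it is fully home and the brass spring plunger has snapped out through the window in its back plate. Let go of it there, and leave the other things on the bench where they are.

Things in the scene. Friction and masses are not known exactly. Their poses are not given: they have to be found in the camera images.
- bracket_mid (a point): Centre of the arm of the loose bracket: L-shaped, bare steel, 0.3 kg, standing on the flat underside of its arm. Axes: x along the arm towards back plate and hooks, y across, z up. The arm is an open-topped channel 100 mm long (x +-50), 30 wide (y +-15), 40 high (z +-20): grip it across the 30 mm, nearer its free end than its middle, where its 3 mm side walls are braced by floor and end wall.
- bracket: The same bracket; origin at the foot of the back plate's rear face, i.e. at x +50, y 0, z -20 mm from bracket_mid, same axes. The back plate rises at that end of the arm: 6 mm thick (x -6 to 0 here), 30 mm wide, 100 mm high (z 0 to 100). A window through it, 18 mm wide, z 46.5 to 63.5 on the centre line, takes the plunger. The two thin braces between plate and arm are for looks only.
- hook (a point): The upper of the bracket's two equal hooks behind the back plate; point on the rear face, y 0, at the underside of its prong, 75 mm above the bracket's underside (lower hook: 17 mm). Each is 8 mm wide: a prong 8 mm high reaching 15 mm out (+x), ending in a lip that hangs 10 mm below the prong; gap between rear face and lip 8 mm, 10.5 mm at the lip's lower half.
- upright: Slotted upright of grey sheet steel, 50 mm wide, 360 high, fixed to the bench on a foot plate 130 x 110 x 8 mm. Origin on the bench below the centre of its front face; x points into the upright, the robot's side is -x, z up. The front sheet is 5 mm thick, hollow behind. Its two free slots lie one above the other on the centre line, each 14 mm wide, 28 high: z 117 to 145 and 175 to 203 mm.
- shelf (a point): Centre of the underside of the plywood shelf on the upright above the slots, 55 mm deep, 170 wide, 12 thick, 280 mm above the bench, front edge 62 mm before the front face; small things are fixed on it. Its bracket reaches 14 mm lower (24 mm wide, to 45 mm before the face). A hand pointing straight down does not fit below: lean it back from the upright 25 to 40 degrees, fingers pointing forward and down.
- seat (a point): Point on the centre line of the upright's front face, 100 mm above the bench, axes of upright. With the bracket fully home, the foot of its rear face is here and the axes agree: bracket_mid is at x -50, y 0, z +20 mm from here (some 3 mm of play). The hooks pass into the slots with the bracket held 11 to 19 mm higher. Rear face then within 2 mm of the sheet: do not push harder, or it rubs and tips in the fingers.
- plunger (a joint): Brass spring plunger in the front face between the slots, 12 x 12 mm, centre line, 149 to 161 mm above the bench. 0 = out, standing 7 mm proud; grows as pushed in (flush 0.007, limit 0.0085 m); spring 2 N out, 5 N flush. The back plate pushes it in as the hooks enter; it snaps out into the plate's window (2.5 mm clearance) once the bracket is fully down. Its rubbing resists: press down with some 5 to 10 N.
- drawer_pull (a point): Front of the pull of the half-open middle top drawer of the parts cabinet, 194 mm above the bench. The fixed drawer stands out behind it (104 mm wide, 172 to 251 mm above the bench); do not run the bracket into it when carrying it across.
- glue_bottle_mid (a point): Middle (half-way up) of a red squeeze bottle, 40 mm across, 128 mm high, standing; bystander.
- bearing_0_mid (a point): Centre of a ball bearing, 62 mm across, 16 mm high, lying flat; bystander.
- coupling_0_mid (a point): Centre of a steel hose coupling, 34 mm across, 47 mm high, standing; bystander.
- nut_0_mid (a point): Centre of a hexagon nut, 30 x 34 x 18 mm, lying flat; bystander.
There are look-alikes about, which are no part of the job. Of the things shaped like the bracket, the bare steel one is meant.

How it is judged (in metres and radians):
At the end, for the whole second after the job is handed in: The bracket hangs in both slots: bracket_mid within 6 mm in depth (x -56 to -45 mm), 6 mm sideways and 14 to 24 mm above the seat point, standing square to the upright (within about 7 degrees), at rest, and the plunger is out again (under 2 mm pushed in) through the window in its back plate (x of bracket_mid in the frame of seat between -0.056 and -0.045 m and y of bracket_mid in the frame of seat between -0.006 and 0.006 m and z of bracket_mid in the frame of seat between 0.014 and 0.024 m and angle between the z axis of bracket_mid and the z axis of seat, either way round below 0.12 rad and angle between the x axis of bracket_mid and the x axis of seat, either way round below 0.14 rad and angle between bracket_mid's own z axis and vertical below 0.2 rad and value of joint plunger below 0.002 m and linear speed of bracket below 0.02 m/s); the robot touches nothing.
It fails at once if a bystander (glue bottle, bearing, coupling or nut) is moved by more than 30 mm (distance of any of glue_bottle_mid, bearing_0_mid, coupling_0_mid, nut_0_mid from where it was at the start of the episode above 0.03 m).
It also fails if it takes over 45 s, if anything falls off the work surface, if the arm or the gripper's body presses on something with over 40 N, if the wrist force passes 120 N, or if a joint passes its speed limit or range.

## Robot

A 6-joint arm with a two-finger parallel gripper is mounted at the origin on a cart in front of the work surface, level with it; the furniture and walls round the work are solid. World frame = base frame: x ahead of the robot, y to its left, z up, the work surface at z = 0. Lengths are in mm, angles in degrees, forces in N, time in s.
With the tool pointing down it reaches from about 275 to 725 mm from the base axis. Payload 5.6 kg.
Tool frame: the origin (TCP) lies at the very end of the fingers, on their centre line; the grasp point (between the pads) lies 19 mm behind it; y points along the fingers, z is the direction in which the jaws open and shut, and the axes are right-handed (so a half turn about y gives the same grasp; the last joint's range is limited). The gripper opens to 85 mm and grips with 20 to 120 N. Pads are 22 mm wide; open, the fingers measure 114 mm over their backs; the gripper's body (76 mm by 85 mm) begins 54 mm behind the grasp point. The pads swing forward as they close: fully open they stand 13 mm farther back than shut.
Start: joints at [88.671, 14.616, 6.199, 0, -81.583, -16.306], TCP at [166.602, 524.153, 231.283] pointing down, gripper open.
Joint ranges: [-168.99, 168.99], [-69.2, 112.95], [-62.41, 85.93], [-164.36, 98.24], [-168.68, -3.75], [-174.98, 174.98]. Speed limits (degrees/s): [147.25, 147.25, 180, 180, 180, 180].

## Interface

Orientations are given as a 3x3 rotation matrix whose columns are the frame's x, y, z axes.
In Python, from cell import bot gives the robot as it stands.
- The arm moves only by the tool step_arm, never from a script. Its argument "commands" is a list of rows, each a list of 5 numbers: the shift along the world's x, y, z in units of 150 mm (1.0 is 150 mm), then the turn about the world's z in units of pi/2 rad (1.0 is pi/2 rad), then the opening, from -1 (shut) to 1 (fully open). In form: [[dx, dy, dz, spin, fingers], ...]. A call has exactly 8 rows; each row is the pose to reach, as a shift and turn from the pose commanded when the call began; what a row does not reach only later rows make up. A row lasts 1/12 s, in which the tool goes at most 41.7 mm and 7.16 degrees, less where a joint would pass 70% of its speed; a pose out of reach is approached as far as the arm can. A call with a number of a shift or a turn outside -1 to 1 is refused whole. A call with a gripper value outside its range is refused whole. The fingers move at their own pace and stop on an object; the grip force is fixed at half the most. Time passes only in rows, so rows that repeat a pose let the fingers close, or fill a call up. It gives the time, the measured TCP pose, the force and the opening at its end, in the units of the state.
- bot.state(): the state, without advancing time (a new reading comes with each control period).
- bot.camera(name): name is "side" or "top"; returns the picture (400x640x3 uint8, red, green, blue); there is no depth.
- bot.camera_info(name): a dict with "mtx" (3x3 intrinsics, pixels), "rvec" (rotation vector, rad) and "tvec" (3), from world to camera coordinates, as OpenCV has them. Camera axes: x right, y down, z forward; pixel columns grow to the right and rows downward; lengths in mm; the calibration is good to about 2 mm. A picture is of the moment at which its call begins. camera_info takes no time and is no camera call.
- bot.job_done(): hands the job in, once; it reports no verdict.
Trained networks look in the newest picture that a camera, given by its name, has taken for a name from the list of things; names that differ only in an ending like _2 or _b are one class to them, and where a whole thing is asked for, a point or a joint stands for the part that bears it (a point fixed in the world has none). Each returns a list of dicts, best first, with "p" (0 to 1); they miss things now and then, are a little off and sometimes report something else, mostly with a low value. They report only what shows in the picture. A call takes as long as a camera call. They do not tell look-alikes from the thing itself.
- bot.spot_in(thing, camera): "point" ([x, y, z] in mm, in world coordinates, good to about 4 mm: the middle of the surface that is visible of it).
- bot.cut_out(thing, camera): "pixels" (400x640 bool, what is visible of it).
The state is a dict: "time_s": time; "q": joint angles; "joint_vel": joint speeds; "joint_torque": joint torques, N m; "tcp_pos": TCP position; "eef_rot": TCP orientation; "force": force on the tool from outside, world axes, zero at the start; "moment": the same for the moment, N m; "finger_gap": finger opening in mm.
Only numpy, scipy, OpenCV 4.12 (cv2) and the standard library are available. Lean on these libraries where they do the work, as an engineer would, in place of code of your own. Each camera call takes 0.05 s, during which the arm holds its last target.

## Working session

There is one attempt and no reset: what is moved stays moved. The work goes in short steps, Python scripts to look and compute and a tool call to move; the robot and the scene stay as the last step left them, time stands still between calls to the robot, and variables do not carry over. Pictures are saved under pics/ and viewed, and the job is handed in when it is done.

Besides the shell and the picture viewer there is one more tool, called after "Request:" as a command line: name --pt "numbers of a row" for each row, then --argument value for the rest. step_arm: Moves the arm, as the interface text tells. Shifts and turns lie within -1 to 1; 1 stands for 150 mm of shift or pi/2 rad of turn. Its arguments: {"type":"object","properties":{"commands":{"type":"array","items":{"type":"array","items":{"type":"number","minimum":-1,"maximum":1}}}},"required":["commands"]}

```bash
ls; mkdir -p pics; python3 - <<'E'
from cell import bot
import cv2,numpy as np
np.set_printoptions(precision=3,suppress=True)
s=bot.state()
for k,v in s.items(): print(k,np.array(v))
for c in ("side","top"):
    im=bot.camera(c); cv2.imwrite(f"pics/{c}0.png",im[:,:,::-1])
    i=bot.camera_info(c); print(c,{k:np.array(v).tolist() for k,v in i.items()})
    R=cv2.Rodrigues(np.array(i['rvec'],float))[0]; print(-R.T@np.array(i['tvec']).ravel())
E
```

```text
pics
time_s 0.0
q [ 88.672  14.652   6.129  -0.03  -81.582 -16.306]
joint_vel [ 0.011  0.011  0.072 -0.023 -0.062 -0.033]
joint_torque [  0.001 -38.663  23.794   5.365  -0.006  -0.   ]
tcp_pos [166.398 523.695 230.389]
eef_rot [[-0.953 -0.001 -0.303]
 [ 0.303 -0.002 -0.953]
 [-0.    -1.     0.002]]
force [-0.291  0.481  0.152]
moment [-0.021  0.037 -0.017]
finger_gap 85.23454559364853
side {'mtx': [[365.6945969656686, 0.0, 315.2429991091275], [0.0, 365.6945969656686, 195.66991544574807], [0.0, 0.0, 1.0]], 'rvec': [1.9702761632885282, -0.5384021617221866, 0.352683267791873], 'tvec': [-389.5888090012382, 320.7300828181884, 578.795738832081]}
[ 132.946 -522.757  546.536]
top {'mtx': [[388.0364891416563, 0.0, 313.88582689367274], [0.0, 388.0364891416563, 197.99475436648711], [0.0, 0.0, 1.0]], 'rvec': [2.488865503560411, -1.5582836314119992, 0.1747469139699604], 'tvec': [-107.391689059808, 555.1934438368385, 976.3109895339792]}
[ 333.245   35.831 1077.321]
```

View pics/side0.png

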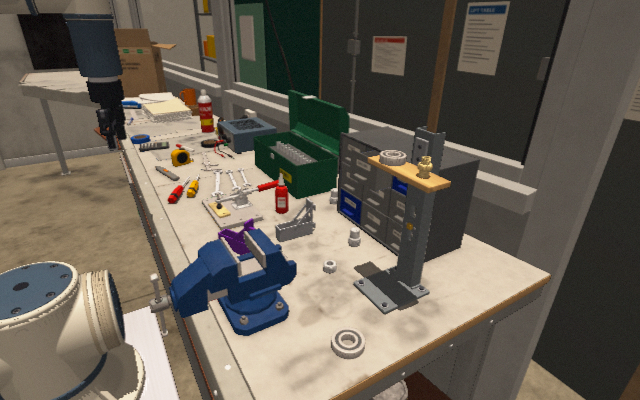

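View pics/top0.png

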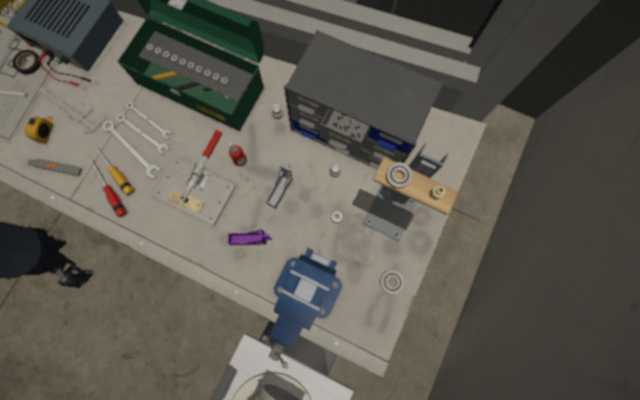

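```bash
cat > h.py <<'E'
from cell import bot
import cv2,numpy as np
np.set_printoptions(precision=2,suppress=True)
def cam(c):
    i=bot.camera_info(c); K=np.array(i['mtx'],float); r=np.array(i['rvec'],float); t=np.array(i['tvec'],float).ravel()
    return K,r,t
def proj(c,P):
    K,r,t=cam(c); return cv2.projectPoints(np.array(P,float).reshape(-1,1,3),r,t,K,None)[0].reshape(-1,2)
def ray(c,uv):
    K,r,t=cam(c); R=cv2.Rodrigues(r)[0]; d=R.T@np.linalg.inv(K)@np.array([uv[0],uv[1],1.]); return -R.T@t,d/np.linalg.norm(d)
def onz(c,uv,z):
    o,d=ray(c,uv); return o+d*(z-o[2])/d[2]
def crop(im,u0,v0,u1,v1,name,w=780,h=590):
    s=min(w/(u1-u0),h/(v1-v0)); o=cv2.resize(im[v0:v1,u0:u1,::-1],None,fx=s,fy=s,interpolation=cv2.INTER_CUBIC); cv2.imwrite(name,o); print(name,'scale',s)
E
python3 - <<'E'
from h import *
for c in("side","top"):
    im=cv2.imread(f"pics/{c}0.png")[:,:,::-1]
    for t in ["bracket","upright","shelf","seat","hook","plunger","drawer_pull","glue_bottle_mid","bearing_0_mid","coupling_0_mid","nut_0_mid"]:
        try:
            r=bot.spot_in(t,c); print(c,t,[(np.array(x['point']).round(0).tolist(),round(x['p'],2)) for x in r[:3]])
        except Exception as e: print(c,t,e)
im=cv2.imread("pics/side0.png")[:,:,::-1]; crop(im,260,180,460,320,"pics/s_crop.png")
im=cv2.imread("pics/top0.png")[:,:,::-1]; crop(im,220,140,480,310,"pics/t_crop.png")
print(bot.state()['time_s'])
E
```

```text
side bracket [([549.0, 236.0, 31.0], 0.66), ([375.0, 248.0, 35.0], 0.56)]
side upright []
side shelf [([645.0, -74.0, 178.0], 0.74)]
side seat [([643.0, -67.0, 180.0], 0.62)]
side hook [([548.0, 241.0, 29.0], 0.95), ([376.0, 244.0, 38.0], 0.67)]
side plunger []
side drawer_pull it knows: bearing_0_mid, bracket, bracket_mid, coupling_0_mid, glue_bottle_mid, hook, nut_0_mid, plunger, seat, shelf, upright
side glue_bottle_mid [([561.0, 382.0, 54.0], 0.66)]
side bearing_0_mid [([439.0, -144.0, 11.0], 0.73)]
side coupling_0_mid [([644.0, 129.0, 23.0], 0.6)]
side nut_0_mid [([538.0, 66.0, 16.0], 0.67), ([436.0, -142.0, 12.0], 0.46)]
top bracket [([378.0, 264.0, 30.0], 0.95), ([548.0, 256.0, 27.0], 0.67), ([623.0, -57.0, 292.0], 0.51)]
top upright [([623.0, -56.0, 295.0], 0.56)]
top shelf [([621.0, -53.0, 293.0], 0.75)]
top seat [([619.0, -60.0, 287.0], 0.62)]
top hook [([373.0, 262.0, 25.0], 0.78), ([546.0, 252.0, 26.0], 0.74), ([619.0, -56.0, 294.0], 0.74)]
top plunger []
top drawer_pull it knows: bearing_0_mid, bracket, bracket_mid, coupling_0_mid, glue_bottle_mid, hook, nut_0_mid, plunger, seat, shelf, upright
top glue_bottle_mid [([620.0, -55.0, 291.0], 0.64)]
top bearing_0_mid [([438.0, -135.0, 14.0], 0.93)]
top coupling_0_mid [([624.0, -56.0, 292.0], 0.71), ([653.0, 134.0, 39.0], 0.53), ([546.0, 249.0, 26.0], 0.34)]
top nut_0_mid [([536.0, 68.0, 19.0], 0.4)]
pics/s_crop.png scale 3.9
pics/t_crop.png scale 3.0
1.1
```

View pics/s_crop.png

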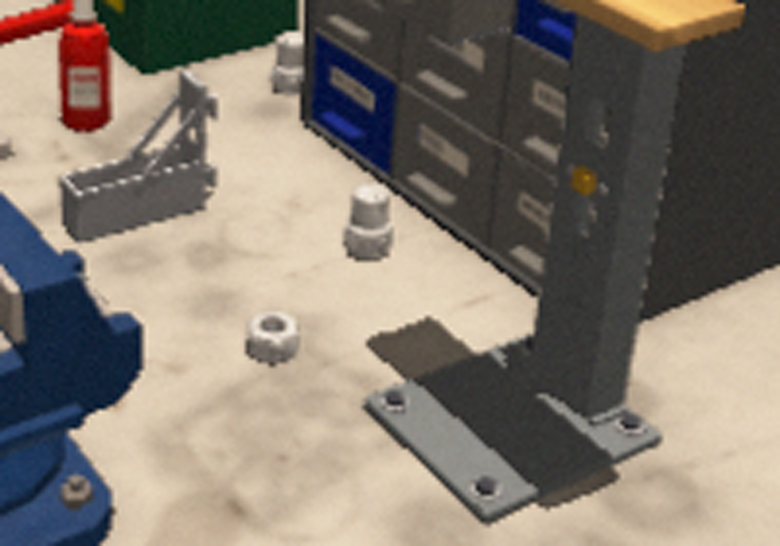

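View pics/t_crop.png

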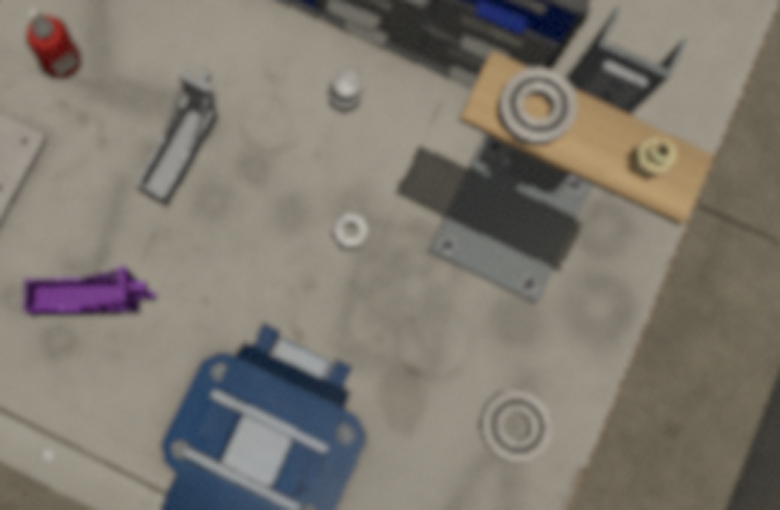

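```bash
python3 - <<'E'
from h import *
T=lambda u,v:(220+u/3,140+v/3)
S=lambda u,v:(260+u/3.9,180+v/3.9)
c=[onz('top',T(*p),292) for p in [(492,52),(712,155),(685,222),(462,118)]]
for p in c: print(p)
print('w',[np.linalg.norm(c[i]-c[(i+1)%4]) for i in range(4)])
fr=c[2]-c[3]; print('front edge yaw',np.degrees(np.arctan2(fr[1],fr[0])), np.degrees(np.arctan2(*(c[1]-c[0])[[1,0]])))
# foot plate z=8
f=[onz('side',S(*p),8) for p in [(365,405),(488,518),(660,438)]]
for p in f: print('foot side',p)
print([np.linalg.norm(f[0]-f[1]),np.linalg.norm(f[1]-f[2])])
f=[onz('top',T(*p),8) for p in [(430,248),(537,300)]]
for p in f: print('foot top',p)
# bracket top img: arm free end corners top z=40
for p in [(140,187),(166,203)]: print('br top',onz('top',T(*p),40))
# side: bottom corners free end
for p in [(63,178),(80,240),(215,205),(64,228)]: print('br side z0',onz('side',S(*p),0),'z40',onz('side',S(*p),40))
E
```

```text
[643.68  25.69 292.  ]
[ 641.01 -141.83  292.  ]
[ 588.62 -142.31  292.  ]
[589.83  25.1  292.  ]
w [np.float64(167.543829807336), np.float64(52.39637965220057), np.float64(167.4176898748115), np.float64(53.850296215079425)]
front edge yaw -90.4171255320003 -90.91369902161375
foot side [548.92 -10.39   8.  ]
foot side [ 550.82 -115.57    8.  ]
foot side [ 675.63 -116.79    8.  ]
[np.float64(105.19723451708002), np.float64(124.8112609615256)]
foot top [554.79  -2.94   8.  ]
foot top [ 553.56 -111.26    8.  ]
br top [484.03 259.71  40.  ]
br top [481.12 231.48  40.  ]
br side z0 [514.11 320.35   0.  ] z40 [486.22 258.64  40.  ]
br side z0 [488.03 238.42   0.  ] z40 [462.04 182.71  40.  ]
br side z0 [592.92 231.08   0.  ] z40 [559.26 175.91  40.  ]
br side z0 [485.06 257.82   0.  ] z40 [459.29 200.69  40.  ]
```

```bash
python3 - <<'E'
from h import *
im=cv2.imread("pics/side0.png")[:,:,::-1]; crop(im,60,0,150,170,"pics/s_grip.png")
P=[[166.4,523.7,230.4+z] for z in (0,19,73,100,150,163,200,250,300,400)]
print(np.c_[[p[2]-230.4 for p in P],proj('side',P), (proj('side',P)-[60,0])*590/170])
K,r,t=cam('side'); print(cv2.Rodrigues(r)[0]@np.array(P[0])+t)
E
```

```text
pics/s_grip.png scale 3.4705882352941178
[[   0.    119.03  149.08  204.85  517.39]
 [  19.    117.39  142.09  199.18  493.15]
 [  73.    112.59  121.55  182.51  421.85]
 [ 100.    110.09  110.88  173.84  384.82]
 [ 150.    105.29   90.37  157.19  313.65]
 [ 163.    104.01   84.87  152.73  294.57]
 [ 200.    100.25   68.83  139.71  238.89]
 [ 250.     94.96   46.18  121.32  160.27]
 [ 300.     89.38   22.32  101.95   77.48]
 [ 400.     77.28  -29.39   59.96 -102.02]]
[-513.86 -122.01  957.7 ]
```

View pics/s_grip.png

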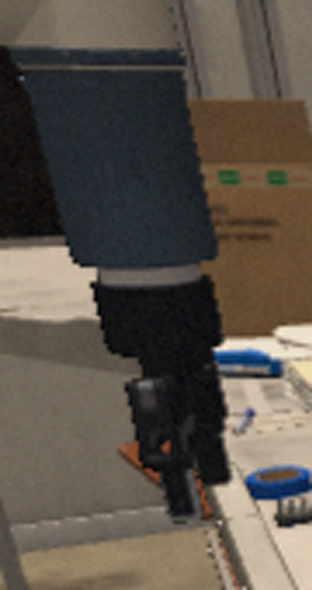

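Request:
step_arm --pt "0.2 -0.2 0.2 0 1" --pt "0.4 -0.4 0.4 0.03 1" --pt "0.6 -0.6 0.6 0.06 1" --pt "0.8 -0.8 0.8 0.09 1" --pt "1 -1 1 0.12 1" --pt "1 -1 1 0.14 1" --pt "1 -1 1 0.14 1" --pt "1 -1 1 0.14 1"

```text
time_s: 1.77
tcp_pos: [318.5, 373.1, 384.0]
eef_rot: [[-0.996, 0.003, -0.091], [0.091, 0.004, -0.996], [-0.003, -1.0, -0.005]]
force: [0.0, 0.8, 0.1]
finger_gap: 85.5
```

```bash
python3 - <<'E'
from h import *
# measure bracket via masks of last pictures (top image had arm clear)
bot.camera("top"); bot.camera("side")
for c in ("top","side"):
    im=bot.camera(c); cv2.imwrite(f"pics/{c}1.png",im[:,:,::-1])
    for k,r in enumerate(bot.cut_out("bracket",c)[:3]):
        m=np.array(r['pixels']); v,u=np.nonzero(m); print(c,k,r['p'],m.sum(),u.mean(),v.mean(),u.min(),u.max(),v.min(),v.max()); np.save(f"pics/m_{c}{k}.npy",m)
s=bot.state(); print(s['time_s'],s['tcp_pos'],s['eef_rot'],s['q'])
E
```

```text
top 0 0.73 600 279.6 184.94833333333332 266 291 163 207
top 1 0.65 553 247.69077757685352 237.28209764918626 227 271 228 244
top 2 0.27 291 236.7835051546392 154.54982817869416 228 246 144 165
side 0 0.85 781 296.8911651728553 224.7541613316261 276 314 199 240
side 1 0.72 559 237.67262969588552 237.23076923076923 219 254 218 254
2.0667 [315.81 374.63 380.14] [[-1.   -0.   -0.09]
 [ 0.09 -0.   -1.  ]
 [ 0.   -1.    0.  ]] [  68.22    8.04   19.34   -0.02 -101.42   16.81]
```

Request:
step_arm --pt "0.2 -0.1 0.2 0 1" --pt "0.4 -0.2 0.4 0 1" --pt "0.6 -0.3 0.6 0 1" --pt "0.8 -0.4 0.8 0 1" --pt "1 -0.4 1 0 1" --pt "1 -0.4 1 0 1" --pt "1 -0.4 1 0 1" --pt "1 -0.4 1 0 1"

```text
time_s: 2.73
tcp_pos: [468.0, 314.8, 528.9]
eef_rot: [[-0.996, -0.003, -0.089], [0.089, -0.005, -0.996], [0.003, -1.0, 0.005]]
force: [-0.2, -1.3, 3.9]
finger_gap: 85.4
```

```bash
python3 - <<'E'
from h import *
s=bot.state(); print(s['time_s'],s['tcp_pos'],s['eef_rot'],np.array(s['q']))
E
```

```text
2.7333 [468.03 314.8  528.89] [[-1.   -0.   -0.09]
 [ 0.09 -0.   -1.  ]
 [ 0.   -1.    0.  ]] [  49.83   34.48   85.94    0.05 -141.77   35.11]
```

Request:
step_arm --pt "0.1 0 0.0 0 1" --pt "0.2 0 0.0 0 1" --pt "0.3 0 0.0 0 1" --pt "0.4 0 0.0 0 1" --pt "0.5 0 0.0 0 1" --pt "0.6 0 0.0 0 1" --pt "0.6 0 0.0 0 1" --pt "0.6 0 0.0 0 1"

```text
time_s: 3.4
tcp_pos: [534.0, 300.8, 498.9]
eef_rot: [[-0.996, 0.023, -0.088], [0.089, 0.012, -0.996], [-0.022, -1.0, -0.014]]
force: [0.0, -0.2, -0.5]
finger_gap: 85.5
```

```bash
python3 - <<'E'
from h import *
s=bot.state(); print(s['time_s'],s['tcp_pos'],s['eef_rot'],np.array(s['q']))
E
```

```text
3.4 [533.99 300.77 498.88] [[-1.    0.02 -0.09]
 [ 0.09  0.01 -1.  ]
 [-0.02 -1.   -0.01]] [  44.26   37.6    85.84    0.66 -136.81   41.14]
```

Request:
step_arm --pt "-0.1 -0.1 -0.2 0 1" --pt "-0.2 -0.2 -0.4 0 1" --pt "-0.3 -0.3 -0.6 0 1" --pt "-0.4 -0.4 -0.8 0 1" --pt "-0.4 -0.4 -1 0 1" --pt "-0.4 -0.4 -1 0 1" --pt "-0.4 -0.4 -1 0 1" --pt "-0.4 -0.4 -1 0 1"

```text
time_s: 4.07
tcp_pos: [469.3, 238.5, 345.1]
eef_rot: [[-0.996, 0.016, -0.087], [0.087, 0.008, -0.996], [-0.015, -1.0, -0.009]]
force: [0.0, 0.5, 0.3]
finger_gap: 85.3
```

```bash
python3 - <<'E'
from h import *
s=bot.state(); print(s['time_s'],s['tcp_pos'],np.array(s['eef_rot']),np.array(s['q']))
E
```

```text
4.0667 [469.33 238.48 345.07] [[-1.    0.02 -0.09]
 [ 0.09  0.01 -1.  ]
 [-0.02 -1.   -0.01]] [ 44.23  10.92  17.62   0.33 -95.74  40.81]
```

Request:
step_arm --pt "0.06 0.06 0.07 0.07 1" --pt "0.12 0.12 0.15 0.14 1" --pt "0.18 0.18 0.22 0.21 1" --pt "0.24 0.24 0.3 0.28 1" --pt "0.3 0.3 0.38 0.35 1" --pt "0.36 0.36 0.45 0.42 1" --pt "0.42 0.42 0.52 0.49 1" --pt "0.48 0.46 0.55 0.55 1"

```text
time_s: 4.73
tcp_pos: [546.2, 311.1, 435.1]
eef_rot: [[-0.709, 0.011, 0.705], [-0.704, 0.029, -0.709], [-0.028, -1.0, -0.013]]
force: [0.6, -0.0, -0.1]
finger_gap: 85.2
```

```bash
cat >> h.py <<'E'
def st():
    s=bot.state(); R=np.array(s['eef_rot']); print('t',s['time_s'],'tcp',np.array(s['tcp_pos']),'gap',round(s['finger_gap'],1),'F',np.array(s['force']))
    y=R[:,1]; f=-R[:,0]
    print(' tilt',np.degrees(np.arccos(-y[2])).round(2),'tilt az',np.degrees(np.arctan2(y[1],y[0])).round(1),'fwd az',np.degrees(np.arctan2(f[1],f[0])).round(2),'jaw',R[:,2],'q',np.array(s['q']))
    return s
E
python3 -c "
from h import *
st()"
```

```text
t 4.7333 tcp [546.24 311.15 435.06] gap 85.2 F [ 0.58 -0.02 -0.06]
 tilt 1.79 tilt az 69.8 fwd az 44.8 jaw [ 0.7  -0.71 -0.01] q [  43.41   28.46   57.26   -0.89 -117.2    90.98]
```

Request:
step_arm --pt "0.2 0.19 0.1 0 1" --pt "0.4 0.38 0.2 0 1" --pt "0.6 0.57 0.3 0 1" --pt "0.8 0.76 0.4 0 1" --pt "1 0.95 0.5 0 1" --pt "1 0.95 0.5 0 1" --pt "1 0.95 0.5 0 1" --pt "1 0.95 0.5 0 1"

```text
time_s: 5.4
tcp_pos: [597.9, 385.4, 413.8]
eef_rot: [[-0.713, 0.035, 0.7], [-0.699, 0.044, -0.714], [-0.056, -0.998, -0.007]]
force: [-0.2, -0.0, -0.4]
finger_gap: 85.3
```

```bash
python3 -c "
from h import *
st()"
```

```text
t 5.4 tcp [597.86 385.35 413.8 ] gap 85.3 F [-0.19 -0.03 -0.41]
 tilt 3.26 tilt az 51.5 fwd az 44.43 jaw [ 0.7  -0.71 -0.01] q [  45.15   45.24   85.94   -0.45 -127.46   89.  ]
```

Request:
step_arm --pt "1 1 0.8 0 1" --pt "1 1 0.8 0 1" --pt "1 1 0.8 0 1" --pt "1 1 0.8 0 1" --pt "1 1 0.8 0 1" --pt "1 1 0.8 0 1" --pt "1 1 0.8 0 1" --pt "1 1 0.8 0 1"

```text
time_s: 6.07
tcp_pos: [607.0, 429.5, 390.5]
eef_rot: [[-0.712, 0.061, 0.7], [-0.697, 0.061, -0.714], [-0.086, -0.996, -0.001]]
force: [0.7, 0.6, -0.0]
finger_gap: 85.4
```

```bash
python3 -c "
from h import *
st()"
```

```text
t 6.0667 tcp [606.99 429.54 390.55] gap 85.4 F [ 0.66  0.64 -0.01]
 tilt 4.94 tilt az 45.3 fwd az 44.42 jaw [ 0.7  -0.71 -0.  ] q [  47.36   47.36   85.93    0.21 -123.64   87.19]
```

Request:
step_arm --pt "1 0.9 0.4 0 1" --pt "1 0.9 0.4 0 1" --pt "1 0.9 0.4 0 1" --pt "1 0.9 0.4 0 1" --pt "1 0.9 0.4 0 1" --pt "1 0.9 0.4 0 1" --pt "1 0.9 0.4 0 1" --pt "1 0.9 0.4 0 1"

```text
time_s: 6.73
tcp_pos: [636.0, 472.8, 346.4]
eef_rot: [[-0.709, 0.089, 0.7], [-0.695, 0.081, -0.715], [-0.121, -0.993, 0.004]]
force: [-0.1, -0.7, -0.9]
finger_gap: 85.4
```

Request:
step_arm --pt "1 0.9 0.6 0 1" --pt "1 0.9 0.6 0 1" --pt "1 0.9 0.6 0 1" --pt "1 0.9 0.6 0 1" --pt "1 0.9 0.6 0 1" --pt "1 0.9 0.6 0 1" --pt "1 0.9 0.6 0 1" --pt "1 0.9 0.6 0 1"

```text
time_s: 7.4
tcp_pos: [652.0, 502.8, 323.7]
eef_rot: [[-0.705, 0.118, 0.699], [-0.692, 0.103, -0.715], [-0.156, -0.988, 0.009]]
force: [-0.4, 0.6, 0.9]
finger_gap: 85.6
```

```bash
python3 -c "
from h import *
st()"
```

```text
t 7.4 tcp [651.97 502.79 323.74] gap 85.6 F [-0.43  0.64  0.88]
 tilt 9.0 tilt az 41.1 fwd az 44.44 jaw [ 0.7  -0.71  0.01] q [  49.     53.09   85.93    1.35 -113.92   86.05]
```

Request:
step_arm --pt "0.8 0.9 1 0 1" --pt "0.8 0.9 1 0 1" --pt "0.8 0.9 1 0 1" --pt "0.8 0.9 1 0 1" --pt "0.8 0.9 1 0 1" --pt "0.8 0.9 1 0 1" --pt "0.8 0.9 1 0 1" --pt "0.8 0.9 1 0 1"

```text
time_s: 8.07
tcp_pos: [638.5, 523.2, 341.3]
eef_rot: [[-0.7, 0.146, 0.699], [-0.688, 0.125, -0.715], [-0.191, -0.981, 0.013]]
force: [-0.1, -0.8, 0.4]
finger_gap: 85.4
```

Request:
step_arm --pt "0.9 0.9 1 0 1" --pt "0.9 0.9 1 0 1" --pt "0.9 0.9 1 0 1" --pt "0.9 0.9 1 0 1" --pt "0.9 0.9 1 0 1" --pt "0.9 0.9 1 0 1" --pt "0.9 0.9 1 0 1" --pt "0.9 0.9 1 0 1"

```text
time_s: 8.73
tcp_pos: [635.5, 538.0, 352.2]
eef_rot: [[-0.695, 0.174, 0.698], [-0.683, 0.147, -0.716], [-0.227, -0.974, 0.017]]
force: [0.4, -0.6, -0.0]
finger_gap: 85.2
```

```bash
python3 -c "
from h import *
st()
cv2.imwrite('pics/side2.png',bot.camera('side')[:,:,::-1])"
```

```text
t 8.7333 tcp [635.49 538.03 352.2 ] gap 85.2 F [ 0.4 -0.6 -0. ]
 tilt 13.17 tilt az 40.2 fwd az 44.5 jaw [ 0.7  -0.72  0.02] q [  52.12   51.52   85.87    2.9  -111.42   83.63]
```

View pics/side2.png

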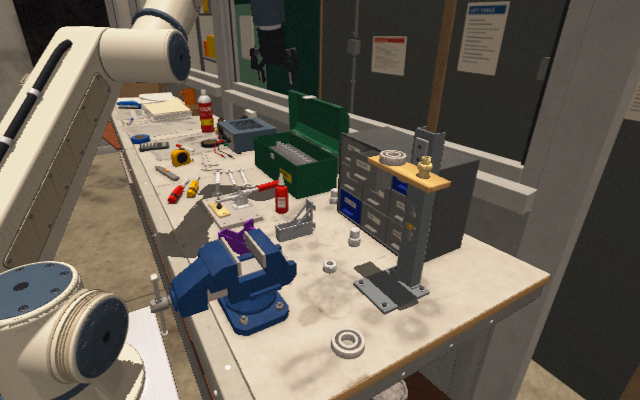

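Request:
step_arm --pt "0.6 1 0.9 0 1" --pt "0.6 1 0.9 0 1" --pt "0.6 1 0.9 0 1" --pt "0.6 1 0.9 0 1" --pt "0.6 1 0.9 0 1" --pt "0.6 1 0.9 0 1" --pt "0.6 1 0.9 0 1" --pt "0.6 1 0.9 0 1"

```text
time_s: 9.45
tcp_pos: [613.5, 573.7, 363.6]
eef_rot: [[-0.688, 0.201, 0.698], [-0.677, 0.171, -0.716], [-0.264, -0.964, 0.018]]
force: [0.2, 0.1, -0.1]
finger_gap: 85.3
```

Request:
step_arm --pt "0.6 1 0.8 0 1" --pt "0.6 1 0.8 0 1" --pt "0.6 1 0.8 0 1" --pt "0.6 1 0.8 0 1" --pt "0.6 1 0.8 0 1" --pt "0.6 1 0.8 0 1" --pt "0.6 1 0.8 0 1" --pt "0.6 1 0.8 0 1"

```text
time_s: 10.12
tcp_pos: [599.3, 608.4, 366.2]
eef_rot: [[-0.679, 0.228, 0.698], [-0.67, 0.197, -0.716], [-0.3, -0.954, 0.019]]
force: [-0.4, 0.3, 0.5]
finger_gap: 85.3
```

```bash
python3 -c "
from h import *
st()"
```

```text
t 10.1167 tcp [599.26 608.44 366.19] gap 85.3 F [-0.44  0.35  0.45]
 tilt 17.51 tilt az 40.9 fwd az 44.58 jaw [ 0.7  -0.72  0.02] q [  58.     51.42   85.87    5.34 -107.6    78.77]
```

```bash
cat > fit.py <<'E'
from h import *
from scipy.optimize import minimize
def box(x0,x1,y0,y1,z0,z1): return np.array([[x,y,z] for x in(x0,x1) for y in(y0,y1) for z in(z0,z1)],float)
# bracket frame: origin foot of rear face
PARTS=[box(-100,0,-15,15,0,40),box(-6,0,-15,15,0,100),box(0,15,-4,4,75,83),box(8,15,-4,4,65,83),box(0,15,-4,4,17,25),box(8,15,-4,4,7,25)]
def brace(y): return np.array([[-8,y-1,88],[-8,y+1,88],[-6,y-1,95],[-6,y+1,95],[-62,y-1,40],[-62,y+1,40],[-54,y-1,40],[-54,y+1,40]],float)
PARTS+= [brace(-13),brace(13)]
def Rz(a): c,s=np.cos(a),np.sin(a); return np.array([[c,-s,0],[s,c,0],[0,0,1.]])
S=4
def sil(c,pos,yaw,roi,parts=PARTS,R=None):
    u0,v0,u1,v1=roi; m=np.zeros(((v1-v0)*S,(u1-u0)*S),np.uint8)
    R=Rz(yaw) if R is None else R
    for P in parts:
        q=(proj(c,P@R.T+pos)-[u0-.5,v0-.5])*S-.5
        cv2.fillConvexPoly(m,cv2.convexHull(q.astype(np.float32)).round().astype(np.int32),1)
    return cv2.resize(m.astype(np.float32),None,fx=1/S,fy=1/S,interpolation=cv2.INTER_AREA)
E
python3 - <<'E'
from fit import *
rois={'top':(255,150,305,220),'side':(265,190,325,250)}
M={c:np.load(f"pics/m_{c}0.npy") for c in rois}
def cost(p,cs=('top','side')):
    t=0
    for c in cs:
        u0,v0,u1,v1=rois[c]; s=sil(c,[p[0],p[1],0],p[2]/20,rois[c]); m=M[c][v0:v1,u0:u1].astype(float)
        t+=np.abs(s-m).sum()/m.sum()
    return t
for cs in (('top','side'),('top',),('side',)):
    best=min((minimize(cost,[584+dx,243,y],args=(cs,),method='Nelder-Mead',options=dict(initial_simplex=[[584+dx,243,y],[592+dx,243,y],[584+dx,250,y],[584+dx,243,y+2]],xatol=.05,fatol=1e-4)) for y in(-2,0) for dx in (0,)),key=lambda r:r.fun)
    print(cs,best.x[:2],np.degrees(best.x[2]/20),best.fun)
    if len(cs)==2: p=best.x
for c in rois:
    u0,v0,u1,v1=rois[c]; im=cv2.imread(f"pics/{c}1.png"); k=8
    o=cv2.resize(im[v0:v1,u0:u1],None,fx=k,fy=k,interpolation=cv2.INTER_CUBIC)
    for P in PARTS[:6]:
        q=(proj(c,P@Rz(p[2]/20).T+[p[0],p[1],0])-[u0-.5,v0-.5])*k
        for i in range(8):
            for j in range(i+1,8):
                if bin(i^j).count('1')==1: cv2.line(o,tuple(q[i].astype(int)),tuple(q[j].astype(int)),(0,0,255) ,1)
    cv2.imwrite(f"pics/fit_{c}.png",o)
a=cv2.imread("pics/fit_top.png"); b=cv2.imread("pics/fit_side.png"); h=max(a.shape[0],b.shape[0])
z=np.zeros((h,a.shape[1]+b.shape[1],3),np.uint8); z[:a.shape[0],:a.shape[1]]=a; z[:b.shape[0],a.shape[1]:]=b
cv2.imwrite("pics/fit.png",cv2.resize(z,None,fx=.9,fy=.9))
E
```

```text
('top', 'side') [586.91 251.48] 0.5989929383560629 0.3239774061032864Traceback (most recent call last):
  File "<stdin>", line 11, in <module>
  File "<stdin>", line 11, in <genexpr>
    res = _minimize_neldermead(fun, x0, args, callback, bounds=bounds,
                               **options)
    fxr = func(xr)
    fx = function(np.copy(x), *(wrapper_args + args))
  File "<stdin>", line 7, in cost
  File "fit.py", line 14, in sil
    q=(proj(c,P@R.T+pos)-[u0-.5,v0-.5])*S-.5
       ~~~~^^^^^^^^^^^^^
  File "h.py", line 8, in proj
    K,r,t=cam(c); return cv2.projectPoints(np.array(P,float).reshape(-1,1,3),r,t,K,None)[0].reshape(-1,2)
          ~~~^^^
  File "h.py", line 5, in cam
    i=bot.camera_info(c); K=np.array(i['mtx'],float); r=np.array(i['rvec'],float); t=np.array(i['tvec'],float).ravel()
ValueError: time passes only in moves, steps and waits
```

```bash
python3 - <<'E'
s=open('h.py').read()
i0=s.index("def cam(c):"); i1=s.index("def proj")
new='''_C={}
_CI={'side':dict(mtx=[[365.6945969656686,0,315.2429991091275],[0,365.6945969656686,195.66991544574807],[0,0,1.]],rvec=[1.9702761632885282,-0.5384021617221866,0.352683267791873],tvec=[-389.5888090012382,320.7300828181884,578.795738832081]),
'top':dict(mtx=[[388.0364891416563,0,313.88582689367274],[0,388.0364891416563,197.99475436648711],[0,0,1.]],rvec=[2.488865503560411,-1.5582836314119992,0.1747469139699604],tvec=[-107.391689059808,555.1934438368385,976.3109895339792])}
def cam(c):
    i=_CI[c]; return np.array(i['mtx'],float),np.array(i['rvec'],float),np.array(i['tvec'],float)
'''
open('h.py','w').write(s[:i0]+new+s[i1:])
E
cat > dofit.py <<'E'
from fit import *
rois={'top':(255,150,305,220),'side':(265,190,325,250)}
M={c:np.load(f"pics/m_{c}0.npy") for c in rois}
def cost(p,cs=('top','side')):
    t=0
    for c in cs:
        u0,v0,u1,v1=rois[c]; s=sil(c,[p[0],p[1],0],p[2]/20,rois[c]); m=M[c][v0:v1,u0:u1].astype(float)
        t+=np.abs(s-m).sum()/m.sum()
    return t
for cs in (('top','side'),('top',),('side',)):
    best=min((minimize(cost,[584,243,y],args=(cs,),method='Nelder-Mead',options=dict(initial_simplex=[[584,243,y],[592,243,y],[584,250,y],[584,243,y+2]],xatol=.05,fatol=1e-4)) for y in(-3,-1)),key=lambda r:r.fun)
    print(cs,best.x[:2],np.degrees(best.x[2]/20),best.fun)
    if len(cs)==2: p=best.x
k=8; L=[]
for c in rois:
    u0,v0,u1,v1=rois[c]; im=cv2.imread(f"pics/{c}1.png"); 
    o=cv2.resize(im[v0:v1,u0:u1],None,fx=k,fy=k,interpolation=cv2.INTER_CUBIC); L.append(o.copy())
    for P in PARTS[:6]:
        q=(proj(c,P@Rz(p[2]/20).T+[p[0],p[1],0])-[u0-.5,v0-.5])*k
        for i in range(8):
            for j in range(i+1,8):
                if bin(i^j).count('1')==1: cv2.line(o,tuple(q[i].astype(int)),tuple(q[j].astype(int)),(0,0,255) ,1)
    cs,_=cv2.findContours(cv2.resize(M[c][v0:v1,u0:u1].astype(np.uint8),None,fx=k,fy=k,interpolation=0),0,2); cv2.drawContours(o,cs,-1,(0,255,0),1)
    L.append(o)
h=max(a.shape[0] for a in L); L=[np.pad(a,((0,h-a.shape[0]),(0,0),(0,0))) for a in L]
z=np.hstack([L[1],L[3]]); cv2.imwrite("pics/fit2.png",cv2.resize(z,None,fx=.9,fy=.9)); cv2.imwrite("pics/raw2.png",cv2.resize(np.hstack([L[0],L[2]]),None,fx=.9,fy=.9))
E
python3 dofit.py
```

```text
('top', 'side') [586.36 251.28] 0.2590417323710031 0.32279356060606057
('top',) [585.79 251.07] 0.19388626941056755 0.09135416666666667
('side',) [587.47 252.59] 0.6767848711671021 0.2237516005121639
```

View pics/fit2.png

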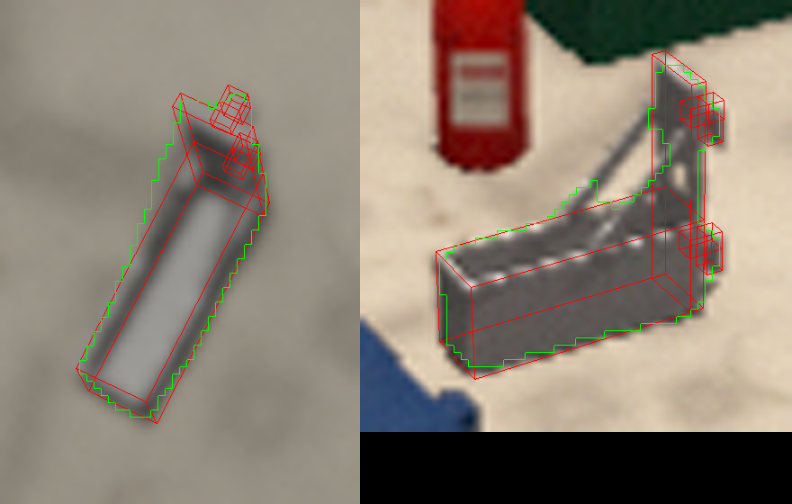

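View pics/raw2.png

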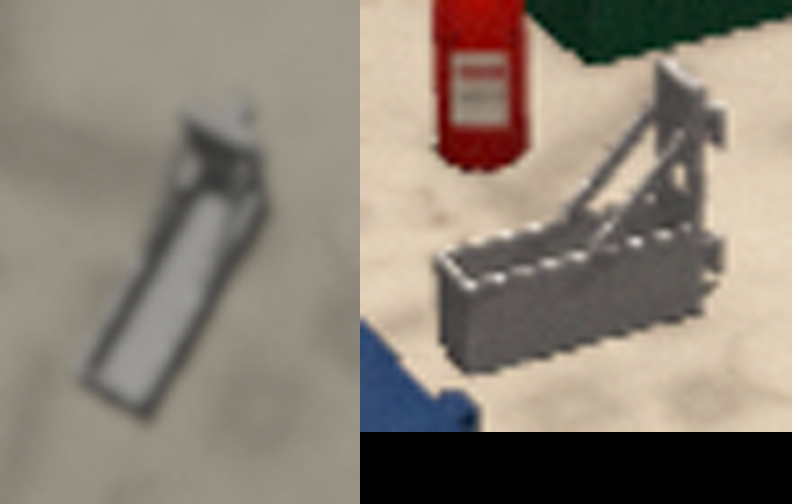

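```bash
python3 - <<'E'
from fit import *
from scipy.optimize import least_squares
Sd=lambda x,y:((x-360)/7.2+265-.5,y/7.2+190-.5)
Tp=lambda x,y:(x/7.2+255-.5,y/7.2+150-.5)
D=[('side',Sd(475,374),(-100,-15,0)),('side',Sd(472,287),(-100,-15,40)),('side',Sd(437,257),(-100,15,40)),('side',Sd(441,343),(-100,15,0)),
('side',Sd(703,316),(0,-15,0)),('side',Sd(658,56),(-3,15,100)),('side',Sd(702,98),(-3,-15,100)),
('top',Tp(79,380),(-100,15,40)),('top',Tp(152,421),(-100,-15,40)),('top',Tp(266,200),(0,-15,40)),('top',Tp(183,103),(-3,15,100)),('top',Tp(256,147),(-3,-15,100))]
def res(p,D=D,full=False):
    R=Rz(p[2]); return np.concatenate([proj(c,R@np.array(b)+[p[0],p[1],0])[0]-uv for c,uv,b in D])
for DD in (D,D[:7],D[7:]):
    r=least_squares(res,[586,250,0],args=(DD,),loss='soft_l1'); print(r.x[:2],np.degrees(r.x[2])); 
    print(r.fun.reshape(-1,2).round(1).tolist())
E
```

```text
[583.98 246.86] -0.4767922510084179
[[-0.4, 1.5], [-0.5, 0.9], [-0.4, -0.0], [-0.4, 0.6], [0.1, -0.1], [0.2, 0.3], [-0.4, -1.2], [0.2, -0.4], [-0.2, -1.4], [0.6, -2.1], [0.2, 1.0], [0.1, -0.3]]
[585.51 247.54] -1.0908963700716199
[[-0.2, 1.1], [-0.3, 0.4], [-0.1, -0.5], [-0.1, 0.1], [0.4, -0.3], [0.6, 0.0], [-0.1, -1.5]]
[582.13 246.67] -0.23907340853344408
[[0.1, 0.3], [-0.3, -0.7], [0.4, -1.6], [-0.1, 1.6], [-0.1, 0.3]]
```

Request:
step_arm --pt "-0.12 -0.24 0 -0.07 1" --pt "-0.24 -0.48 0 -0.14 1" --pt "-0.36 -0.72 0 -0.21 1" --pt "-0.48 -0.96 0 -0.28 1" --pt "-0.5 -1 0 -0.35 1" --pt "-0.5 -1 0 -0.42 1" --pt "-0.5 -1 0 -0.5 1" --pt "-0.5 -1 0 -0.5 1"

```text
time_s: 10.78
tcp_pos: [523.0, 455.3, 368.0]
eef_rot: [[-0.953, 0.301, -0.02], [0.013, -0.023, -1.0], [-0.301, -0.953, 0.018]]
force: [0.1, 0.7, 0.0]
finger_gap: 85.2
```

Request:
step_arm --pt "0 -0.22 -0.15 0 1" --pt "0 -0.44 -0.3 0 1" --pt "0 -0.66 -0.45 0 1" --pt "0 -0.88 -0.6 0 1" --pt "0 -1 -0.75 0 1" --pt "0 -1 -0.9 0 1" --pt "0 -1 -0.9 0 1" --pt "0 -1 -0.9 0 1"

```text
time_s: 11.45
tcp_pos: [524.3, 307.7, 231.3]
eef_rot: [[-0.954, 0.3, -0.013], [0.007, -0.023, -1.0], [-0.3, -0.954, 0.02]]
force: [-0.6, -0.0, 1.5]
finger_gap: 85.4
```

```bash
python3 -c "
from h import *
st()"
```

```text
t 11.45 tcp [524.28 307.75 231.25] gap 85.4 F [-0.59 -0.01  1.48]
 tilt 17.5 tilt az -4.4 fwd az -0.41 jaw [-0.01 -1.    0.02] q [ 53.71  11.74  -6.18  16.56 -63.61  29.4 ]
```

Request:
step_arm --pt "-0.03 -0.12 -0.2 0 1" --pt "-0.06 -0.24 -0.4 0 1" --pt "-0.09 -0.36 -0.6 0 1" --pt "-0.09 -0.39 -0.8 0 1" --pt "-0.09 -0.39 -1 0 1" --pt "-0.09 -0.39 -1 0 1" --pt "-0.09 -0.39 -1 0 1" --pt "-0.09 -0.39 -1 0 1"

```text
time_s: 12.12
tcp_pos: [512.6, 252.1, 84.2]
eef_rot: [[-0.953, 0.304, -0.012], [0.006, -0.019, -1.0], [-0.304, -0.953, 0.016]]
force: [0.2, 0.4, 1.0]
finger_gap: 85.8
```

```bash
python3 -c "
from h import *
st()
im=bot.camera('side'); crop(im,200,100,360,260,'pics/s3.png'); cv2.imwrite('pics/side3.png',im[:,:,::-1])
im=bot.camera('top'); cv2.imwrite('pics/top3.png',im[:,:,::-1])"
```

```text
t 12.1167 tcp [512.64 252.06  84.24] gap 85.8 F [0.21 0.44 0.97]
 tilt 17.72 tilt az -3.6 fwd az -0.37 jaw [-0.01 -1.    0.02] q [ 50.04  13.37 -28.96  22.82 -39.2   22.72]
pics/s3.png scale 3.6875
```

View pics/s3.png

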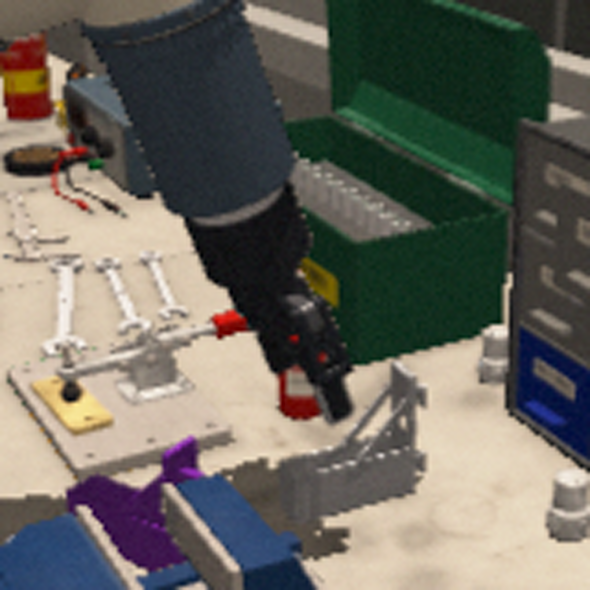

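Request:
step_arm --pt "0 0 -0.12 0 1" --pt "0 0 -0.24 0 1" --pt "0 0 -0.36 0 1" --pt "0 0 -0.44 0 1" --pt "0 0 -0.48 0 1" --pt "0 0 -0.48 0 1" --pt "0 0 -0.48 0 -1" --pt "0 0 -0.48 0 -1"

```text
time_s: 12.88
tcp_pos: [511.8, 250.9, 10.9]
eef_rot: [[-0.953, 0.302, -0.013], [0.007, -0.02, -1.0], [-0.303, -0.953, 0.017]]
force: [-0.7, -0.2, -0.3]
finger_gap: 64.0
```

Request:
step_arm --pt "0 0 0 0 -1" --pt "0 0 0 0 -1" --pt "0 0 0 0 -1" --pt "0 0 0 0 -1" --pt "0 0 0 0 -1" --pt "0 0 0 0 -1" --pt "0 0 0 0 -1" --pt "0 0 0 0 -1"

```text
time_s: 13.55
tcp_pos: [511.3, 250.6, 10.3]
eef_rot: [[-0.953, 0.302, -0.013], [0.007, -0.02, -1.0], [-0.302, -0.953, 0.017]]
force: [-1.6, -0.1, 5.8]
finger_gap: 29.4
```

```bash
python3 -c "
from h import *
st()
im=bot.camera('side'); crop(im,200,100,360,260,'pics/s4.png'); cv2.imwrite('pics/side4.png',im[:,:,::-1])
"
```

```text
t 13.55 tcp [511.34 250.55  10.34] gap 29.4 F [-1.57 -0.09  5.77]
 tilt 17.61 tilt az -3.8 fwd az -0.42 jaw [-0.01 -1.    0.02] q [ 48.56  18.69 -37.25  32.16 -26.75  12.89]
pics/s4.png scale 3.6875
```

View pics/s4.png

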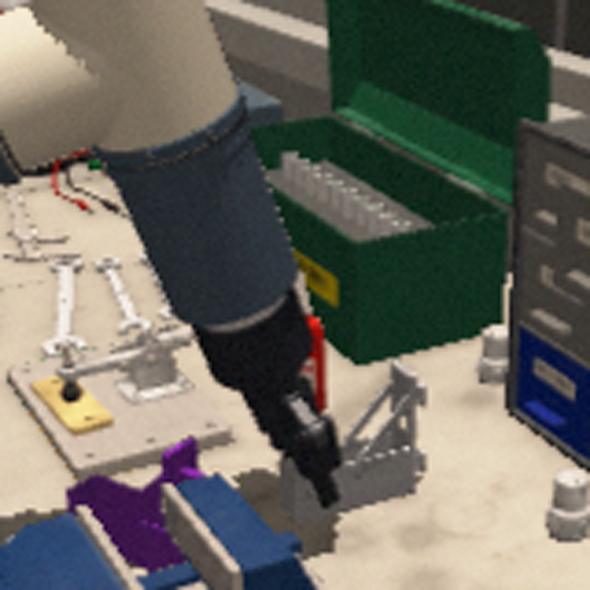

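```bash
python3 - <<'E'
from h import *
for n,uv,z in [('vise jaw far',(318,251),120),('vise left',(278,285),120),('vise right',(340,295),120),('vise top',(305,280),150)]: print(n,onz('top',uv,z))
T=lambda u,v:(220+u/3,140+v/3)
for p in [(330,20),(355,25),(420,50),(470,75),(505,20)]: print(p,onz('top',T(*p),220),onz('top',T(*p),190))
E
```

```text
vise jaw far [418.78  72.26 120.  ]
vise left [303.29 123.45 120.  ]
vise right [347.42 -20.7  120.  ]
vise top [342.02  69.09 150.  ]
(330, 20) [641.25 149.07 220.  ] [652.03 153.04 190.  ]
(355, 25) [646.   129.74 220.  ] [656.94 133.03 190.  ]
(420, 50) [649.34  75.64 220.  ] [660.4   77.03 190.  ]
(470, 75) [647.6   32.54 220.  ] [658.6   32.43 190.  ]
(505, 20) [700.7   26.16 220.  ] [713.56  25.82 190.  ]
```

```bash
python3 - <<'E'
from h import *
im=cv2.imread("pics/top0.png")[:,:,::-1]; crop(im,270,80,470,220,"pics/t_cab.png")
E
```

```text
pics/t_cab.png scale 3.9
```

View pics/t_cab.png

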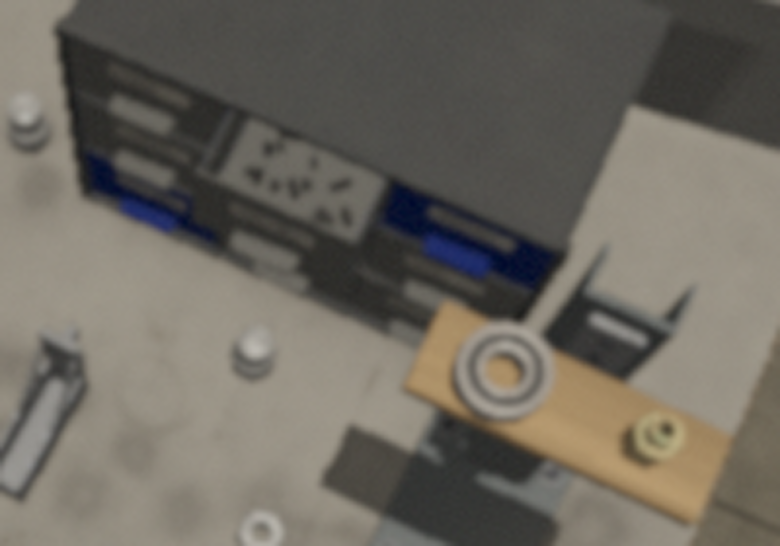

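Request:
step_arm --pt "0 0 0.08 0 -1" --pt "0 0 0.2 0 -1" --pt "-0.03 0 0.4 0 -1" --pt "-0.06 0 0.6 0 -1" --pt "-0.1 -0.05 0.78 0 -1" --pt "-0.1 -0.15 0.78 0 -1" --pt "-0.1 -0.3 0.78 0 -1" --pt "-0.1 -0.5 0.78 0 -1"

```text
time_s: 14.27
tcp_pos: [494.9, 174.6, 125.5]
eef_rot: [[-0.954, 0.299, -0.012], [0.006, -0.021, -1.0], [-0.299, -0.954, 0.019]]
force: [-0.5, -0.1, -4.6]
finger_gap: 29.5
```

Request:
step_arm --pt "0 -0.2 0 0 -1" --pt "0 -0.4 0 0 -1" --pt "0 -0.58 0 0 -1" --pt "0 -0.74 0 0 -1" --pt "0 -0.88 0 0 -1" --pt "0 -0.96 0 0 -1" --pt "0 -1 0 0 -1" --pt "0 -1 0 0 -1"

```text
time_s: 14.93
tcp_pos: [494.6, 23.4, 125.1]
eef_rot: [[-0.955, 0.298, -0.015], [0.009, -0.023, -1.0], [-0.298, -0.954, 0.019]]
force: [-0.1, -0.6, -3.4]
finger_gap: 29.5
```

```bash
python3 -c "
from h import *
st()
im=bot.camera('side'); crop(im,260,80,460,260,'pics/s5.png'); cv2.imwrite('pics/side5.png',im[:,:,::-1])
im=bot.camera('top'); cv2.imwrite('pics/top5.png',im[:,:,::-1]);crop(im,260,100,460,260,'pics/t5.png')
"
```

```text
t 14.9333 tcp [494.58  23.42 125.08] gap 29.5 F [-0.11 -0.55 -3.42]
 tilt 17.37 tilt az -4.4 fwd az -0.54 jaw [-0.02 -1.    0.02] q [ 27.41   0.84 -33.92  13.83 -41.19  52.56]
pics/s5.png scale 3.2777777777777777
pics/t5.png scale 3.6875
```

View pics/s5.png

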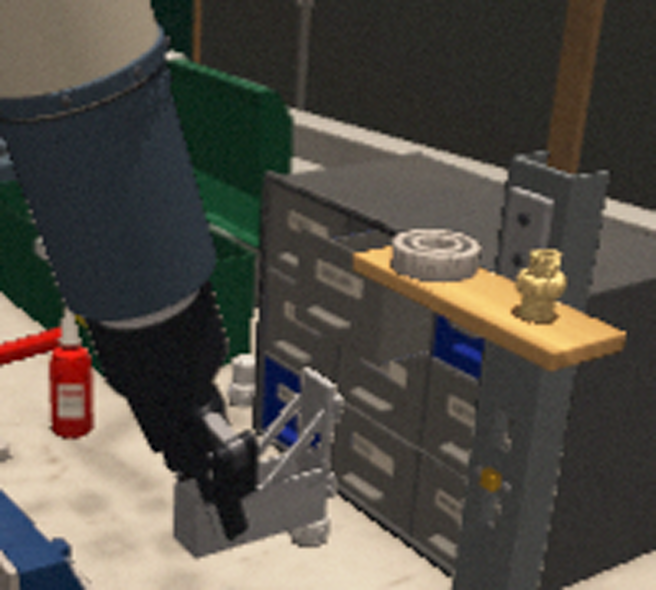

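View pics/t5.png

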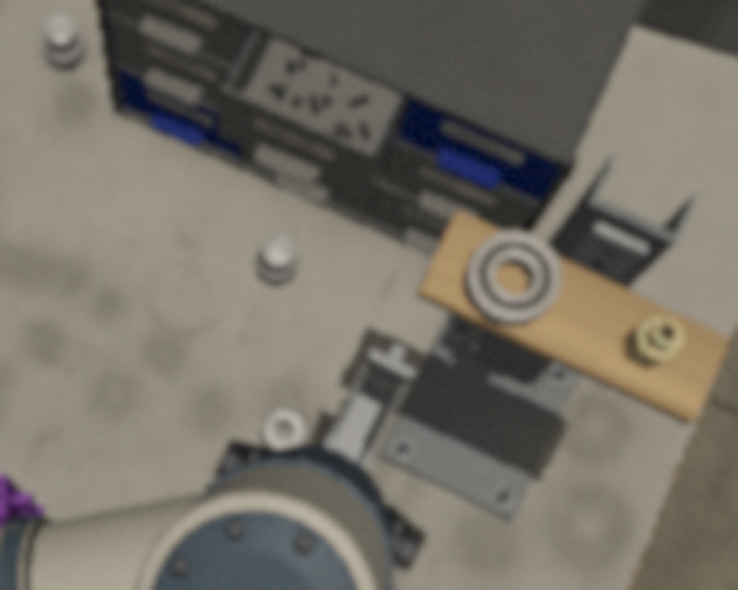

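```bash
cat > ov.py <<'E'
from fit import *
def wire(o,c,P,u0,v0,k,col):
    q=(proj(c,P)-[u0-.5,v0-.5])*k
    for i in range(8):
        for j in range(i+1,8):
            if bin(i^j).count('1')==1: cv2.line(o,tuple(q[i].round().astype(int)),tuple(q[j].round().astype(int)),col,1,cv2.LINE_AA)
UP=[box(0,5,-25,25,8,360),box(0,.01,-7,7,117,145),box(0,.01,-7,7,175,203),box(-7,0,-6,6,149,161),box(-62,-7,-85,85,280,292)]
def overlay(src,c,roi,k,name,br=None,R=np.eye(3),up=None,raw=True):
    u0,v0,u1,v1=roi; im=cv2.imread(src); o=cv2.resize(im[v0:v1,u0:u1],None,fx=k,fy=k,interpolation=cv2.INTER_CUBIC); r=o.copy()
    if br is not None:
        for P in PARTS[:6]: wire(o,c,P@R.T+br,u0,v0,k,(0,0,255))
    if up is not None:
        for P in UP: wire(o,c,P@Rz(up[2]).T+[up[0],up[1],0],u0,v0,k,(0,255,0))
    cv2.imwrite(name,np.hstack([r,o]) if raw else o)
E
python3 - <<'E'
from ov import *
overlay('pics/side5.png','side',(310,180,460,280),5,'pics/o5.png',br=[568.3,21.4,114.8],up=(651,-58,np.radians(-.5)),raw=False)
overlay('pics/side0.png','side',(370,150,450,280),4.8,'pics/o0.png',up=(651,-58,np.radians(-.5)))
E
```

```text
(no output)
```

View pics/o5.png

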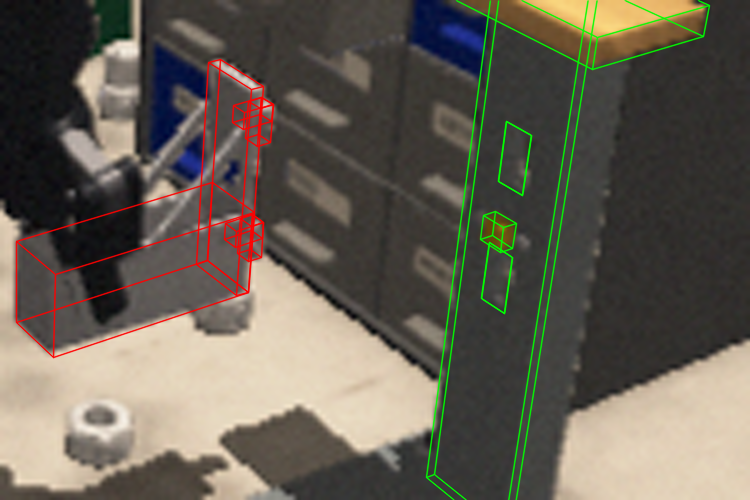

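View pics/o0.png

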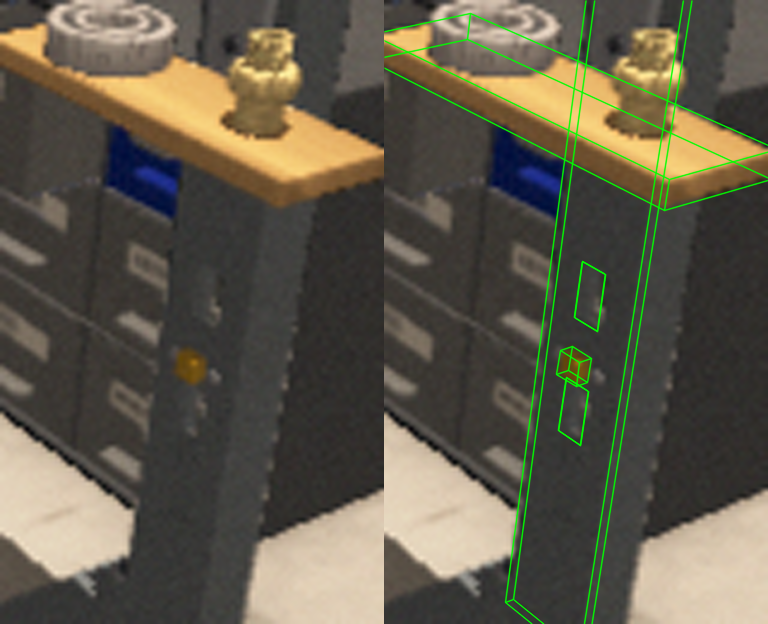

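```bash
python3 - <<'E'
from ov import *
im=cv2.imread('pics/side0.png'); g=im[185:265,385:440].astype(float); 
L=np.clip((g-20)*2.6,0,255).astype(np.uint8); cv2.imwrite('pics/enh.png',L)
k=7; r=cv2.resize(L,None,fx=k,fy=k,interpolation=cv2.INTER_CUBIC); o=r.copy()
for P in UP: wire(o,'side',P@Rz(np.radians(-.5)).T+[651,-58,0],385,185,k,(0,255,0))
cv2.imwrite('pics/enh2.png',np.hstack([r,o]))
E
```

```text
(no output)
```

View pics/enh2.png

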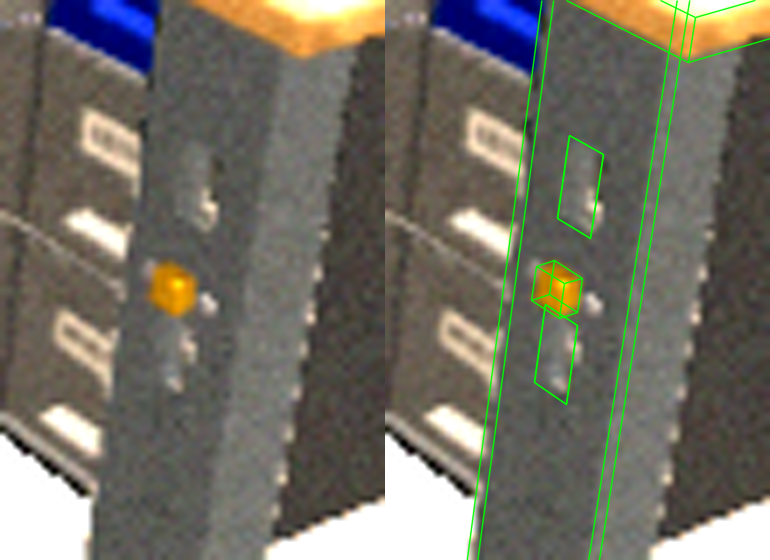

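```bash
python3 - <<'E'
from ov import *
overlay('pics/top5.png','top',(340,160,460,250),6,'pics/ot5.png',br=[568.3,21.4,114.8],up=(651,-58,np.radians(-.5)),raw=False)
E
```

```text
(no output)
```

View pics/ot5.png

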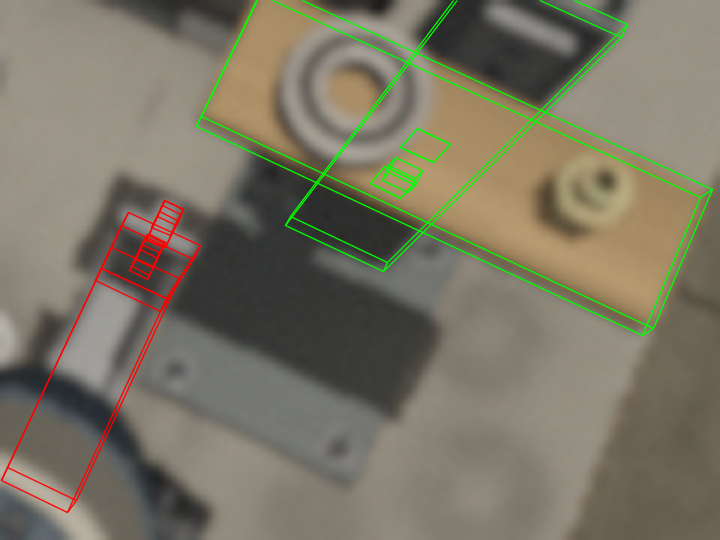

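Request:
step_arm --pt "0.05 -0.12 0 0 -1" --pt "0.1 -0.24 0 0 -1" --pt "0.15 -0.36 0 0 -1" --pt "0.22 -0.46 0 0 -1" --pt "0.29 -0.52 0 0 -1" --pt "0.34 -0.53 0 0 -1" --pt "0.35 -0.53 0 0 -1" --pt "0.35 -0.53 0 0 -1"

```text
time_s: 15.7
tcp_pos: [548.5, -53.8, 125.8]
eef_rot: [[-0.954, 0.299, -0.013], [0.006, -0.022, -1.0], [-0.3, -0.954, 0.019]]
force: [-1.3, -0.2, -4.1]
finger_gap: 29.4
```

```bash
python3 -c "
from ov import *
bot.camera('side')
s=st()
im=bot.camera('side'); cv2.imwrite('pics/side6.png',im[:,:,::-1])
im=bot.camera('top'); cv2.imwrite('pics/top6.png',im[:,:,::-1])
s=st()
f=np.array(s['tcp_pos'])+[73.7,-2,-10.3]; print(f)
overlay('pics/side6.png','side',(340,170,450,260),7,'pics/o6.png',br=f,R=Rz(np.radians(-.5)),up=(651,-58,np.radians(-.5)),raw=False)
crop(cv2.imread('pics/side6.png')[:,:,::-1],300,80,460,260,'pics/s6.png')
"
```

```text
t 15.75 tcp [547.98 -53.82 125.81] gap 29.5 F [-0.82  0.31 -2.93]
 tilt 17.46 tilt az -4.1 fwd az -0.38 jaw [-0.01 -1.    0.02] q [ 14.25   6.98 -25.03   8.17 -41.66  69.88]
t 15.85 tcp [547.74 -53.86 126.04] gap 29.1 F [ 0.59 -0.96 -3.01]
 tilt 17.48 tilt az -4.1 fwd az -0.36 jaw [-0.01 -1.    0.02] q [ 14.25   6.93 -25.06   8.16 -41.66  69.9 ]
[621.44 -55.86 115.74]
pics/s6.png scale 3.2777777777777777
```

View pics/o6.png

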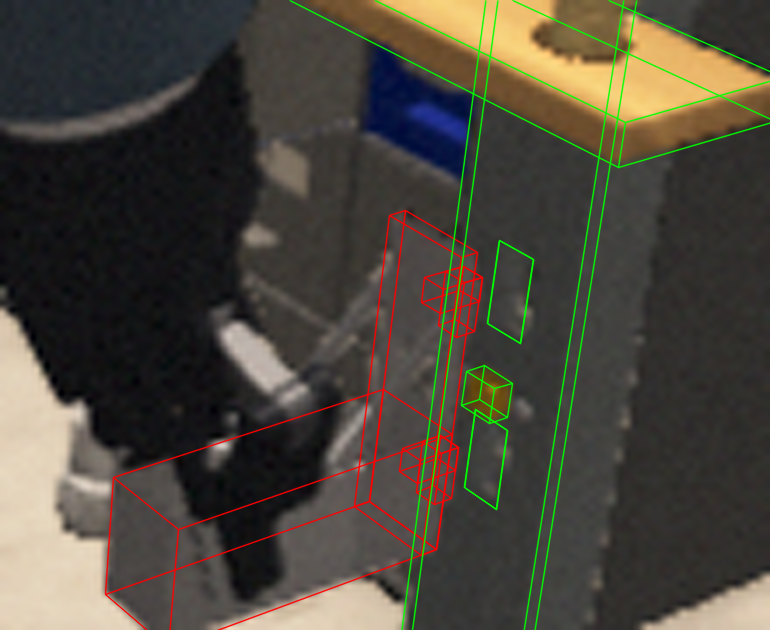

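View pics/s6.png

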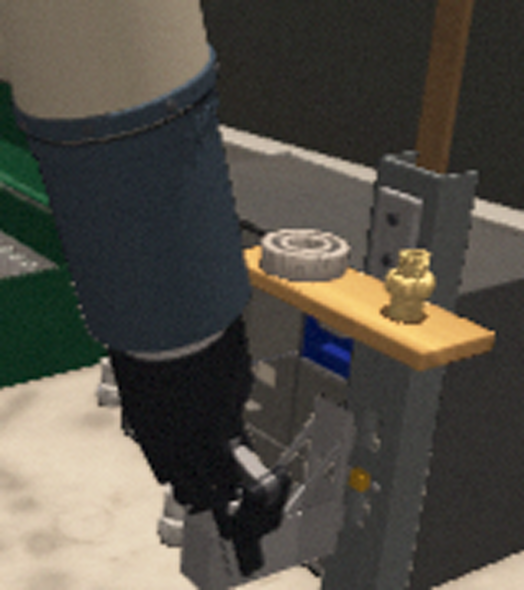

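Request:
step_arm --pt "0.01 -0.015 0 0 -1" --pt "0.03 -0.015 0 0 -1" --pt "0.05 -0.015 0 0 -1" --pt "0.07 -0.015 0 0 -1" --pt "0.09 -0.015 0 0 -1" --pt "0.11 -0.015 0 0 -1" --pt "0.13 -0.015 0 0 -1" --pt "0.13 -0.015 0 0 -1"

```text
time_s: 16.52
tcp_pos: [568.5, -56.8, 126.3]
eef_rot: [[-0.954, 0.301, -0.013], [0.007, -0.022, -1.0], [-0.301, -0.954, 0.019]]
force: [0.8, 0.1, -3.8]
finger_gap: 29.1
```

```bash
python3 -c "
from ov import *
im=bot.camera('side'); cv2.imwrite('pics/side7.png',im[:,:,::-1])
s=st()
f=np.array(s['tcp_pos'])+[73.7,-2,-10.3]; print(f)
e=np.clip((cv2.imread('pics/side7.png').astype(float)-20)*2.6,0,255).astype(np.uint8); cv2.imwrite('pics/side7e.png',e)
overlay('pics/side7e.png','side',(375,180,430,265),7,'pics/o7.png',br=f,R=Rz(np.radians(-.5)),up=(651,-58,np.radians(-.5)))
"
```

```text
t 16.5667 tcp [568.1  -56.87 126.18] gap 29.0 F [ 0.01  0.22 -2.71]
 tilt 17.52 tilt az -4.1 fwd az -0.42 jaw [-0.01 -1.    0.02] q [ 13.25   9.15 -22.18   7.7  -42.16  71.2 ]
[641.8  -58.87 115.88]
```

View pics/o7.png

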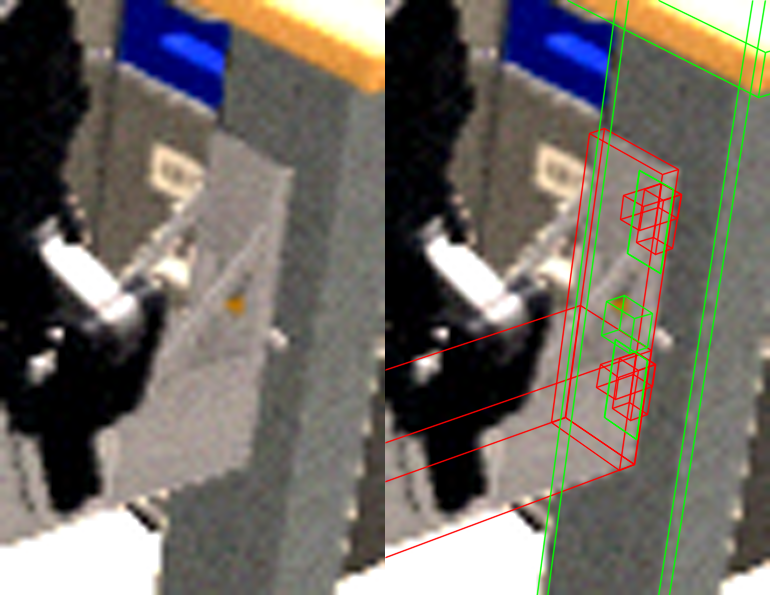

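Request:
step_arm --pt "0.01 0.003 0 0 -1" --pt "0.02 0.005 0 0 -1" --pt "0.03 0.005 0 0 -1" --pt "0.04 0.005 0 0 -1" --pt "0.05 0.005 0 0 -1" --pt "0.055 0.005 0 0 -1" --pt "0.055 0.005 0 0 -1" --pt "0.055 0.005 0 0 -1"

```text
time_s: 17.23
tcp_pos: [575.7, -56.3, 126.0]
eef_rot: [[-0.954, 0.299, -0.013], [0.007, -0.022, -1.0], [-0.3, -0.954, 0.019]]
force: [-4.5, -1.4, -2.3]
finger_gap: 28.7
```

```bash
python3 -c "
from ov import *
im=bot.camera('side'); cv2.imwrite('pics/side8.png',im[:,:,::-1])
s=st()
f=np.array(s['tcp_pos'])+[73.7,-2,-10.3]; print(f)
e=np.clip((cv2.imread('pics/side8.png').astype(float)-20)*2.6,0,255).astype(np.uint8); cv2.imwrite('pics/side8e.png',e)
overlay('pics/side8e.png','side',(375,180,430,265),7,'pics/o8.png',br=f,R=Rz(np.radians(-.5)),up=(651,-58,np.radians(-.5)))
"
```

```text
t 17.2833 tcp [575.66 -56.25 126.04] gap 29.2 F [-4.43 -1.71 -2.82]
 tilt 17.48 tilt az -4.2 fwd az -0.43 jaw [-0.01 -1.    0.02] q [ 13.11   9.99 -21.11   7.59 -42.42  71.43]
[649.36 -58.25 115.74]
```

View pics/o8.png

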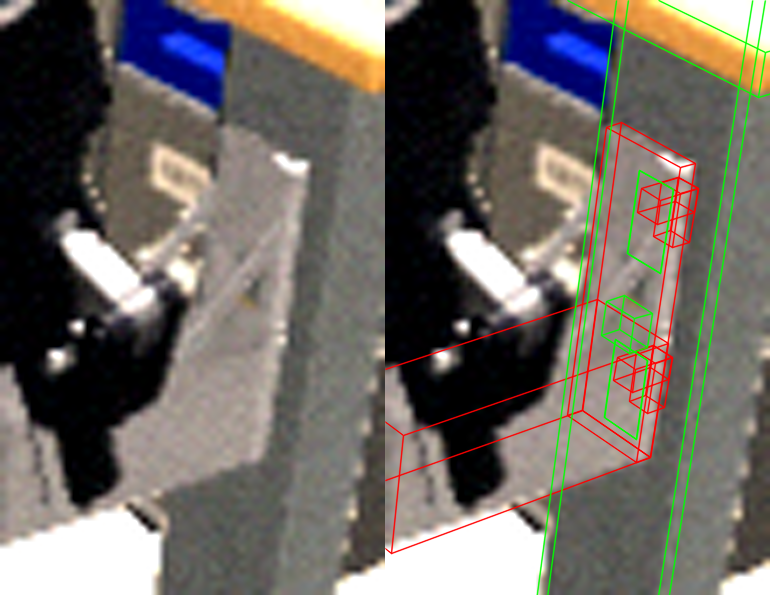

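Request:
step_arm --pt "0 0 -0.01 0 -1" --pt "0 0 -0.02 0 -1" --pt "0 0 -0.03 0 -1" --pt "0 0 -0.04 0 -1" --pt "0 0 -0.05 0 -1" --pt "0 0 -0.06 0 -1" --pt "0 0 -0.07 0 -1" --pt "0 0 -0.08 0 -1"

```text
time_s: 17.95
tcp_pos: [576.1, -56.1, 114.2]
eef_rot: [[-0.954, 0.3, -0.013], [0.007, -0.022, -1.0], [-0.301, -0.954, 0.019]]
force: [-4.6, 0.4, -1.7]
finger_gap: 29.2
```

```bash
python3 -c "
from ov import *
im=bot.camera('side'); cv2.imwrite('pics/side9.png',im[:,:,::-1])
s=st()
f=np.array(s['tcp_pos'])+[73.7,-2,-10.3]; print(f)
e=np.clip((cv2.imread('pics/side9.png').astype(float)-20)*2.6,0,255).astype(np.uint8); cv2.imwrite('pics/side9e.png',e)
overlay('pics/side9e.png','side',(375,180,430,265),7,'pics/o9.png',br=f,R=Rz(np.radians(-.5)),up=(651,-58,np.radians(-.5)))
"
```

```text
t 18.0 tcp [576.   -56.06 113.89] gap 28.9 F [-4.3   0.55 -0.85]
 tilt 17.51 tilt az -4.1 fwd az -0.42 jaw [-0.01 -1.    0.02] q [ 13.1   10.69 -22.32   7.88 -40.48  71.05]
[649.7  -58.06 103.59]
```

View pics/o9.png

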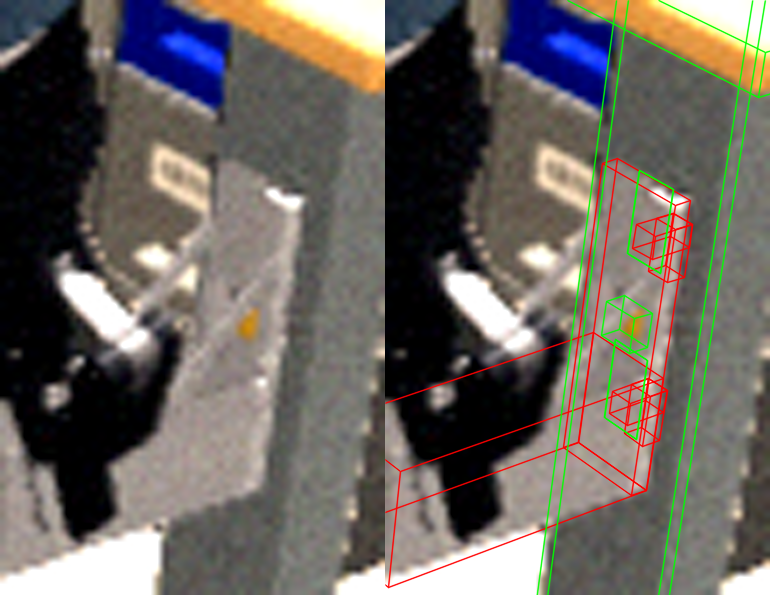

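Request:
step_arm --pt "0 0 -0.007 0 -1" --pt "0 0 -0.013 0 -1" --pt "0 0 -0.02 0 -1" --pt "0 0 -0.025 0 -1" --pt "0 0 -0.03 0 -1" --pt "0 0 -0.035 0 -1" --pt "0 0 -0.035 0 -1" --pt "0 0 -0.035 0 -1"

```text
time_s: 18.67
tcp_pos: [577.0, -56.0, 110.0]
eef_rot: [[-0.953, 0.303, -0.013], [0.007, -0.021, -1.0], [-0.303, -0.953, 0.018]]
force: [0.5, -0.5, 1.5]
finger_gap: 29.2
```

```bash
python3 -c "
from ov import *
im=bot.camera('side'); cv2.imwrite('pics/side10.png',im[:,:,::-1])
s=st()
f=np.array(s['tcp_pos'])+[73.7,-2,-10.3]; print(f)
e=np.clip((cv2.imread('pics/side10.png').astype(float)-20)*2.6,0,255).astype(np.uint8); cv2.imwrite('pics/side10e.png',e)
overlay('pics/side10e.png','side',(375,180,430,265),7,'pics/o10.png',br=f,R=Rz(np.radians(-.5)),up=(651,-58,np.radians(-.5)))
"
```

```text
t 18.7167 tcp [577.   -55.97 109.95] gap 29.1 F [-0.41 -0.07  0.49]
 tilt 17.66 tilt az -4.0 fwd az -0.4 jaw [-0.01 -1.    0.02] q [ 13.09  10.95 -22.75   8.05 -39.66  70.89]
[650.7  -57.97  99.65]
```

View pics/o10.png

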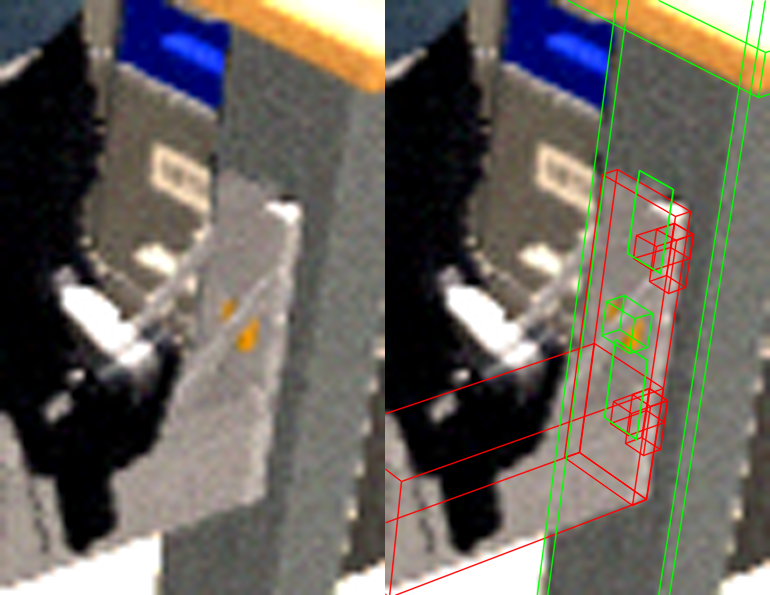

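Request:
step_arm --pt "0 0 -0.005 0 -1" --pt "0 0 -0.01 0 -1" --pt "0 0 -0.015 0 -1" --pt "0 0 -0.02 0 -1" --pt "0 0 -0.02 0 -1" --pt "0 0 -0.02 0 -1" --pt "0 0 -0.02 0 -1" --pt "0 0 -0.02 0 -1"

```text
time_s: 19.38
tcp_pos: [576.9, -56.6, 108.0]
eef_rot: [[-0.953, 0.303, -0.013], [0.007, -0.022, -1.0], [-0.303, -0.953, 0.019]]
force: [-6.4, -1.1, 9.0]
finger_gap: 29.0
```

```bash
python3 -c "
from h import *
st()"
```

```text
t 19.3833 tcp [576.86 -56.58 108.01] gap 29.0 F [-6.4  -1.15  8.97]
 tilt 17.7 tilt az -4.2 fwd az -0.41 jaw [-0.01 -1.    0.02] q [ 13.06  11.04 -23.03   8.18 -39.27  70.78]
```

Request:
step_arm --pt "0 0 0.01 0 -0.6" --pt "0 0 0.015 0 -0.2" --pt "0 0 0.015 0 0.2" --pt "0 0 0.015 0 0.6" --pt "0 0 0.015 0 1" --pt "0 0 0.015 0 1" --pt "0 0 0.015 0 1" --pt "0 0 0.015 0 1"

```text
time_s: 20.05
tcp_pos: [576.0, -56.1, 108.2]
eef_rot: [[-0.954, 0.3, -0.013], [0.007, -0.022, -1.0], [-0.3, -0.954, 0.019]]
force: [0.1, 0.3, -0.0]
finger_gap: 85.2
```

```bash
python3 -c "
from ov import *
s=st()
im=bot.camera('side'); cv2.imwrite('pics/side11.png',im[:,:,::-1])
crop(im,330,150,450,270,'pics/s11.png')
"
```

```text
t 20.05 tcp [576.04 -56.07 108.15] gap 85.2 F [ 0.15  0.31 -0.04]
 tilt 17.51 tilt az -4.1 fwd az -0.41 jaw [-0.01 -1.    0.02] q [ 13.1   11.04 -22.89   8.03 -39.58  70.87]
pics/s11.png scale 4.916666666666667
```

View pics/s11.png

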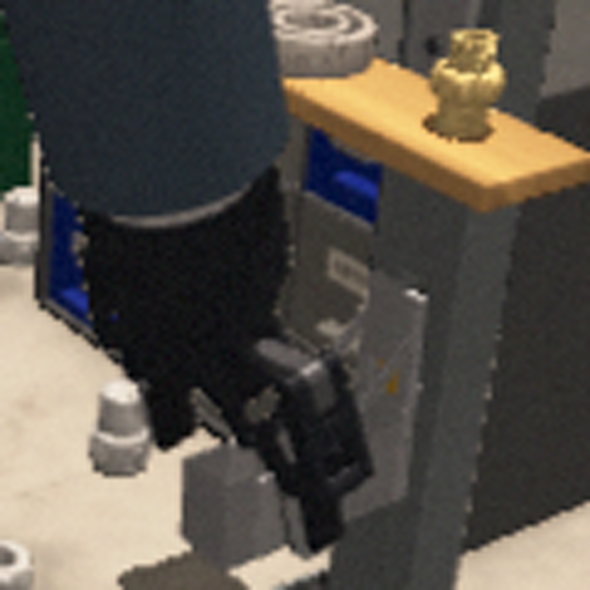

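Request:
step_arm --pt "-0.06 0 0.0 0 1" --pt "-0.14 0 0.0 0 1" --pt "-0.26 0 0.02 0 1" --pt "-0.4 0 0.05 0 1" --pt "-0.55 0 0.1 0 1" --pt "-0.7 0 0.2 0 1" --pt "-0.8 0 0.35 0 1" --pt "-0.8 0 0.5 0 1"

```text
time_s: 20.77
tcp_pos: [452.1, -56.6, 183.1]
eef_rot: [[-0.954, 0.298, -0.013], [0.007, -0.021, -1.0], [-0.298, -0.954, 0.018]]
force: [0.2, 0.2, -0.1]
finger_gap: 85.3
```

Request:
step_arm --pt "0 0 0.2 0 1" --pt "0 0 0.4 0 1" --pt "0 0 0.6 0 1" --pt "0 0 0.7 0 1" --pt "0 0 0.8 0 1" --pt "0 0 0.8 0 1" --pt "0 0 0.8 0 1" --pt "0 0 0.8 0 1"

```text
time_s: 21.43
tcp_pos: [455.3, -56.1, 302.2]
eef_rot: [[-0.954, 0.299, -0.013], [0.007, -0.021, -1.0], [-0.299, -0.954, 0.018]]
force: [-0.2, -0.2, -0.1]
finger_gap: 85.3
```

```bash
python3 -c "
from ov import *
s=st()
for c in('side','top'):
    im=bot.camera(c); cv2.imwrite('pics/%s12.png'%c,im[:,:,::-1])
e=np.clip((cv2.imread('pics/side12.png').astype(float)-20)*2.2,0,255).astype(np.uint8); cv2.imwrite('pics/side12e.png',e)
overlay('pics/side12e.png','side',(345,175,435,275),4.4,'pics/o12.png',br=[651,-58,100],R=Rz(np.radians(-.5)),up=(651,-58,np.radians(-.5)))
"
```

```text
t 21.4333 tcp [455.29 -56.11 302.21] gap 85.3 F [-0.17 -0.23 -0.12]
 tilt 17.44 tilt az -4.1 fwd az -0.42 jaw [-0.01 -1.    0.02] q [ 18.01  -9.5  -14.17   6.93 -69.24  69.86]
```

View pics/o12.png

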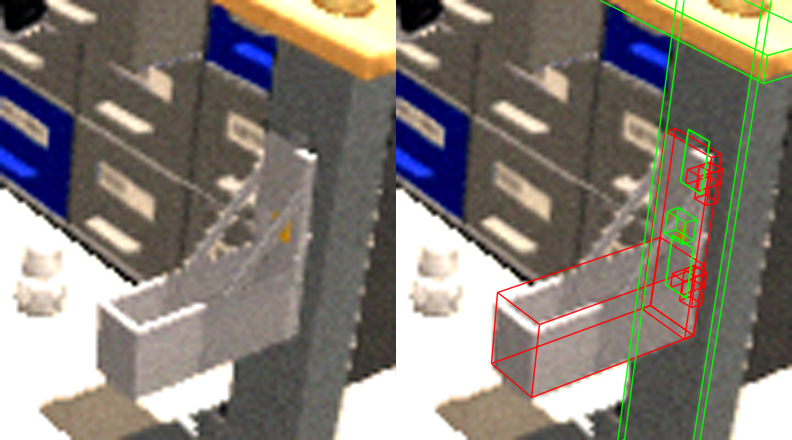

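View pics/side12.png

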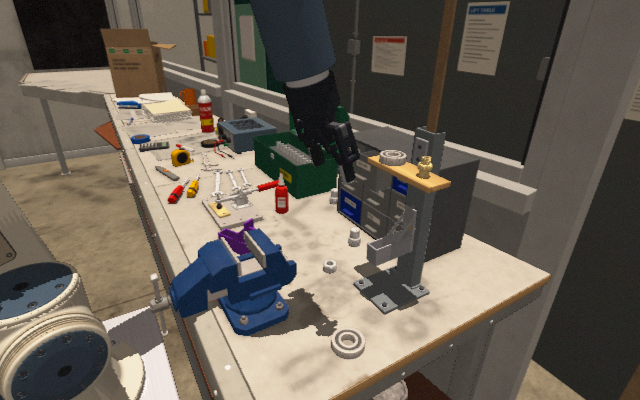

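```bash
python3 - <<'E'
from ov import *
im=cv2.imread('pics/side12e.png'); 
o=cv2.resize(im[200:272,362:424],None,fx=8,fy=8,interpolation=cv2.INTER_CUBIC); cv2.imwrite('pics/z12.png',o)
E
```

```text
(no output)
```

View pics/z12.png

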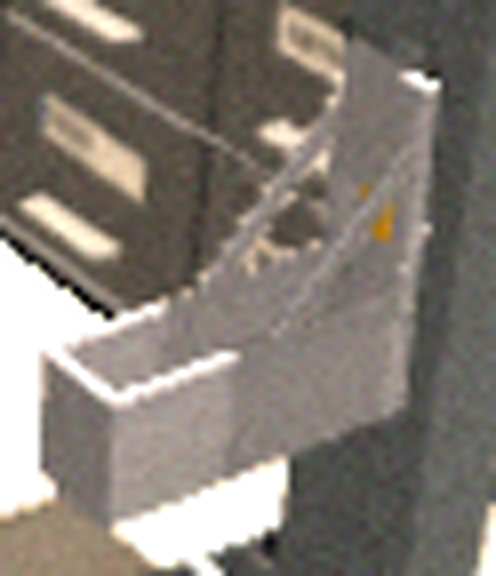

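```bash
python3 - <<'E'
from fit import *
from scipy.optimize import least_squares
from scipy.spatial.transform import Rotation as Ro
D=[((44,350),(-100,15,40)),((112,402),(-100,-15,40)),((110,526),(-100,-15,0)),((42,470),(-100,15,0)),((406,406),(0,-15,0)),((438,82),(-1,-15,100)),((345,36),(-6,15,100))]
D=[((x/8+362-.5,y/8+200-.5),b) for (x,y),b in D]
def res(p):
    R=Ro.from_euler('zy',[p[3],p[4]]).as_matrix()
    r=np.concatenate([proj('side',R@np.array(b)+p[:3])[0]-uv for uv,b in D]); return np.r_[r,(p[0]-650)/3]
r=least_squares(res,[651,-58,100,0,0]); print(r.x[:3],np.degrees(r.x[3:]),r.fun.round(1).tolist())
def chk(p): print([x.round(1).tolist() for x in (res(p)[:-1].reshape(-1,2))])
chk([651,-58,98,0,0])
E
```

```text
[650.86 -59.8  102.65] [-1.36 -3.31] [-0.3, -0.8, 0.4, 0.1, -0.1, 0.8, -0.6, 0.1, 0.3, -0.2, 0.3, -0.2, -0.3, 0.2, 0.3]
[[0.7, -1.4], [1.7, -0.6], [0.2, 0.4], [-0.5, -0.2], [-0.4, 1.2], [1.6, 0.7], [0.9, 1.0]]
```

```bash
python3 -c "
from h import *
bot.job_done(); st()"
```

```text
the job is handed in; nothing more can be done
the job is handed in; nothing more can be done
```

The bare steel bracket is hanging in both free slots, released and handed in at about 21.5 s of the 45 s. No verdict is reported back.

**How it was done**
- The move interface has no tilt command. I pushed against the reach limit over several calls, and the arm kept a little tilt each time, until the hand leaned 17.5°. That is less than the 25–40° you recommended, but my geometry check showed it clears the shelf, and nothing touched on the way in.
- I gripped the bracket near its free end, carried it across and lined it up by comparing model outlines with the camera images. I then pushed the hooks in, lowered and pressed it home, opened the gripper and drew back.

**Last checks**
- **Plunger:** the sideways force was about 4.4 N while the plunger was pushed in and fell to about 0 as the bracket came down. In the last picture the plunger's left edge is back where it was at the start, so it appears fully out through the window.
- **Seating:** the final press met about 9 N upward, which I read as the hooks reaching the bottom of the slots.
- **Position:** comparing pictures before and after release, the bracket's foot is at about 100 mm height, so it is home. Depth, sideways and height are all inside the limits.
- **Tilt:** the free end sags about 3° (limit about 7°), which fits the play in the hooks.
- **Clear of the robot:** the hand is well away and reads no force. The bystanders look unmoved in the last side picture, though I did not measure them.

**Disagreement:** the single-camera fit of the final pose put the foot at 102.7 mm. I trusted the before-and-after comparison (about 100 mm) because camera calibration is only good to about 2 mm. Both values lie inside the judged range.

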